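# Pin a square-footed reagent cartridge in the loading bay of a slide stainer

## Task

First stand the lying reagent cartridge upright on its square foot on the black mat and let go of it. Then take it again, turn its flats square to the steel jaws of the bay, seat it down on the bay's floor between the jaws and fully up against the back stop, and let go. Finally lock it with the loose pin: push the pin through the first jaw, the cartridge's foot and the other jaw until its collar meets the jaw, without disturbing the other things on the table.

Things in the scene. Friction and masses are not known exactly. Their poses are not given: they have to be found in the camera images.
- cartridge: White plastic cartridge lying on its side, 130 mm long, 0.2 kg (varies), its axis 22 mm above the table at the start. Origin on its axis at mid-length; +z points from foot to head, x and y are normal to the flats. Foot end: square 44 x 44 mm, 48 mm long; then a clear round neck 40 mm across, 46 mm long; then a square head 44 x 44 mm, 36 mm long, its flats in line with the foot's.
- cartridge_foot (a point): Centre of the underside of the foot, 65 mm from the origin; axes as cartridge. The foot is cross-drilled along x and along y: two 14 x 14 mm square channels cross on its axis, 26 mm above the underside, so any of the four quarter turns will do.
- cartridge_head (a point): Centre of the cartridge's square head, best gripped across two flats (44 mm): 112 mm from the underside, 18 mm from the head's end; axes as cartridge.
- mat: Fixed black rubber mat 120 x 120 mm, 4 mm thick. Origin at the centre of its underside, on the table; z up.
- bay: Fixed loading bay, aluminium plate 130 x 120 mm, 10 mm thick (local x -60 to 70 mm). Two parallel steel jaws along local x stand 47 mm apart, each 10 mm thick (local y 23.5 to 33.5 mm on either side), x -34 to 32 mm, up to 52 mm above the table; a dark back stop as high joins them, its face at x = 22.5 mm. Slot open at the top and the -x end. Origin at table height under the seat; z up.
- bay_seat (a point): On the bay's floor, 10 mm above its origin: where the centre of the foot's underside belongs (0.5 mm short of the stop). Axes as bay. Each jaw has a 14 x 14 mm square hole along local y, centred at local x = 0, 26 mm above this point, in line with a channel of the seated foot.
- cradle: Fixed grey cradle for the pin, base 115 x 60 x 6 mm (local x from -38 to 78 mm), with two notched posts 34 mm wide at local x = -14 and 60 mm, up to 41 mm high. Origin at table height under the pin's origin at the start; the pin lies along its x.
- pin: Loose lock pin, 143 mm long, 80 g, lying level in the cradle, axis 36 mm above the table. Origin on its axis at the collar's front face; +x to the tip. Steel shank 10 mm across, 0 to 78 mm, last 6 mm tapered; collar 24 mm across, 5 mm thick; black square handle 14 x 14 mm from -5 to -65 mm, flats upright. It may enter the bay through either jaw.
- pin_tip (a point): The tip of the pin, 78 mm from its origin along +x; axes as pin.
- pin_handle (a point): Where the pin's handle is best gripped, clear of the cradle and, when home, of the cartridge: on its axis 45 mm behind the collar's face; axes as pin.
- amber_jar: Bystander, brown jar 60 mm across, 75 mm high; origin under its centre.
- round_dispenser: Bystander, white round dispenser 44 mm across, 125 mm high; origin under its centre.
- beaker: Bystander, glass beaker 64 mm across, 75 mm high; origin under its centre.
- tape_roll: Bystander, paper tape roll 76 mm across, 25 mm high, lying flat; origin under its centre.
- slide_box: Bystander, grey slide box 86 x 36 x 26 mm; origin under its centre.
- square_plug: Bystander, white square plug 44 x 44 mm with a round knob, 42 mm high; origin under its centre.
- slide_rack: Bystander, grey open slide rack 90 x 50 x 30 mm; origin under its centre.
Not all that is in view belongs to the job. What is shaped like the cartridge but green is not meant. There is more than one size of the mat; the job needs the larger.

How it is judged:
By the outcome, as a careful person would: the job done as asked, in the order asked, and still so for the second after the job is handed in, with the robot touching nothing.
It also fails if it takes over 72 s, if anything falls off the work surface, if the arm or the gripper's body presses on something with over 40 N, if the wrist force passes 120 N, or if a joint passes its speed limit or range.

## Robot

A 6-joint arm with a two-finger parallel gripper is mounted at the origin on the work surface. World frame = base frame: x ahead of the robot, y to its left, z up, the work surface at z = 0. Lengths are in m, angles in degrees, forces in N, time in s.
With the tool pointing down it reaches from about 0.4 to 0.825 m from the base axis. Payload 7 kg.
Tool frame: the origin (TCP) lies on the mounting face of the last link; the fingertips stand 178 mm ahead of it and the grasp point (between the pads) lies 159 mm ahead of it; z points along the fingers, y is the direction in which the jaws open and shut (so a half turn about z gives the same grasp; the last joint's range is limited). The gripper opens to 88 mm and grips with 3 to 60 N. Pads are 19 mm wide; open, the fingers measure 130 mm over their backs; the gripper's body (78 mm by 193 mm) begins 47 mm behind the grasp point.
Start: joints at [82.282, 20.546, 0.682, 0, -70.136, -16.507], TCP at [0.277, 0.616, 0.405] pointing down, gripper open.
Joint ranges: [-176.03, 176.03], [-82.01, 121.73], [-58.28, 71.71], [-173.87, 95.51], [-174.79, -0.11], [-173.66, 173.66]. Speed limits (degrees/s): [136.94, 136.94, 172.46, 180, 180, 180].

## Interface

Orientations are given as [roll, pitch, yaw] about the fixed x, y, z axes, in that order (R = Rz(yaw) Ry(pitch) Rx(roll)).
In Python, from plant import r gives the robot as it stands. The module is installed in compiled form; this text tells all that it offers.
- The arm moves only by the tool carry_out, never from a script. Its argument "plan" is a list of rows, each a list of 3 entries, a list of its own where there are three numbers: the shift along the tool's x, y, z in m, then the turn, a rotation vector about the tool's x, y, z in degrees, then the closure in counts, from 0 (fully open) to 255 (shut). In form: [[[x, y, z], [ax, ay, az], hand], ...]. A call has 1 to 12 rows; each row shifts and turns the commanded pose from where the row before left it, along the tool's axes as they then stand; what a row does not reach is not made up. A row lasts 1/12 s, in which the tool goes at most 41.7 mm and 7.16 degrees, less where a joint would pass 70% of its speed; a pose out of reach is approached as far as the arm can. A call is refused whole if a number of a shift passes 0.0417 or a number of a turn 7.16, either way. A call with a gripper value outside its range is refused whole. The fingers move at their own pace and stop on an object; "grip_force" is the grip in N (left out, the last holds). Time passes only in rows, so rows that do not move let the fingers close. It gives the time, the measured TCP pose, the force and the opening at its end, in the units of the state.
- r.get_state(): the state, without advancing time (a new reading comes with each control period).
- r.capture(name): name is "scene" or "top" or "wrist"; returns the picture (480x640x3 uint8, red, green, blue); there is no depth.
- r.get_calibration(name): a dict with "K" (3x3 intrinsics, pixels), "rvec" (rotation vector, rad) and "tvec" (3), from world to camera coordinates, as OpenCV has them. Camera axes: x right, y down, z forward; pixel columns grow to the right and rows downward; lengths in m; the calibration is good to about 2 mm. A picture is of the moment at which its call begins: read the wrist's pose just before it. get_calibration takes no time and is no camera call; for the wrist camera it gives the pose at the moment of the call.
- r.close_job(): hands the job in, once; it reports no verdict.
The state is a dict: "time_s": time; "joints": joint angles; "qd": joint speeds; "joint_torque": joint torques, N m; "tcp_pos": TCP position; "eef_rot": TCP orientation; "contact_force": force on the tool from outside, world axes, zero at the start; "moment": the same for the moment, N m; "gripper_width": finger opening in m.
Only numpy, scipy, OpenCV 4.12 (cv2) and the standard library are available. Lean on these libraries where they do the work, as an engineer would, in place of code of your own. Each camera call takes 0.05 s, during which the arm holds its last target. There are 200 camera calls.

## Working session

There is one attempt and no reset: what is moved stays moved. The work goes in short steps, Python scripts to look and compute and a tool call to move; the robot and the scene stay as the last step left them, time stands still between calls to the robot, and variables do not carry over. Pictures are saved under pics/ and viewed, about 8 in all and at most 12, crops included, and the job is handed in when it is done.

Besides the shell and the picture viewer there is one more tool, called after "Emit:" as name(argument=value, ...), one argument or row to a line, values as JSON. carry_out: Moves the arm, as the interface text tells. Its arguments: {"type":"object","properties":{"plan":{"type":"array","items":{"type":"array"}},"grip_force":{"type":"number"}},"required":["plan"]}

```bash
mkdir -p pics; cat > h.py <<'E'
import numpy as np,cv2
from plant import r
from scipy.spatial.transform import Rotation as R
def cap(n,f):
    c=r.get_calibration(n); im=r.capture(n); cv2.imwrite(f'pics/{f}.png',im[:,:,::-1]); np.savez(f'pics/{f}.npz',**{k:np.array(v) for k,v in c.items() if k in('K','rvec','tvec')}); return im,c
def cal(f): return dict(np.load(f'pics/{f}.npz'))
def ray(c,uv,z):
    Rm=cv2.Rodrigues(np.array(c['rvec'],float))[0]; t=np.array(c['tvec'],float).ravel()
    d=Rm.T@np.linalg.inv(c['K'])@np.array([uv[0],uv[1],1.]); o=-Rm.T@t
    return o+d*(z-o[2])/d[2]
def proj(c,p):
    return cv2.projectPoints(np.array(p,float).reshape(-1,3),np.array(c['rvec'],float),np.array(c['tvec'],float),np.array(c['K'],float),None)[0].reshape(-1,2)
E
python3 - <<'E'
from h import *
for n in('scene','top','wrist'):
    im,c=cap(n,n+'0'); Rm=cv2.Rodrigues(np.array(c['rvec'],float))[0]; print(n,-Rm.T@np.ravel(c['tvec']),Rm[2],c['K'][0][0])
print(r.get_state())
E
```

```text
scene [ 1.4491811  -0.42036389  0.98581305] [-0.6742212   0.2838737  -0.68179285] 590.8927653202979
top [ 0.31085438 -0.01394199  1.18899425] [ 0.18836487 -0.01953039 -0.9819049 ] 566.5420486404123
wrist [0.34302277 0.58391673 0.3840167 ] [-0.24943438  0.1107246  -0.96204083] 370.1150459583274
{'time_s': 0.15, 'joints': array([ 8.22819240e+01,  2.05802999e+01,  6.46197482e-01, -1.24845029e-02,
       -7.01362894e+01, -1.65082751e+01]), 'qd': array([ 0.00214445, -0.21575476,  0.07485061, -0.00292359,  0.05891342,
       -0.02715482]), 'joint_torque': array([-4.44182779e-04, -5.83277428e+01,  2.93293476e+01,  7.00119406e+00,
        8.81951448e-03, -1.07423693e-04]), 'tcp_pos': array([0.27691829, 0.61542338, 0.40396664]), 'eef_rot': array([ 1.79929174e+02, -8.74952597e-03, -2.42305950e+01]), 'contact_force': array([ 0.09778179,  0.88535146, -0.18051865]), 'moment': array([ 0.00163515, -0.00493638,  0.02145429]), 'gripper_width': 0.08731768256986586}
```

View pics/top0.png

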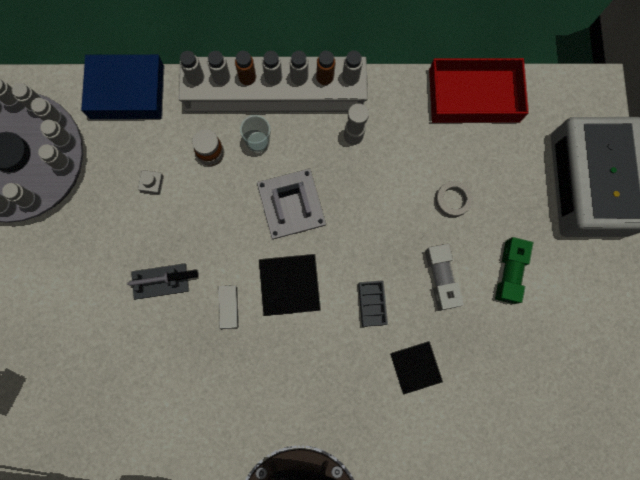

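View pics/scene0.png

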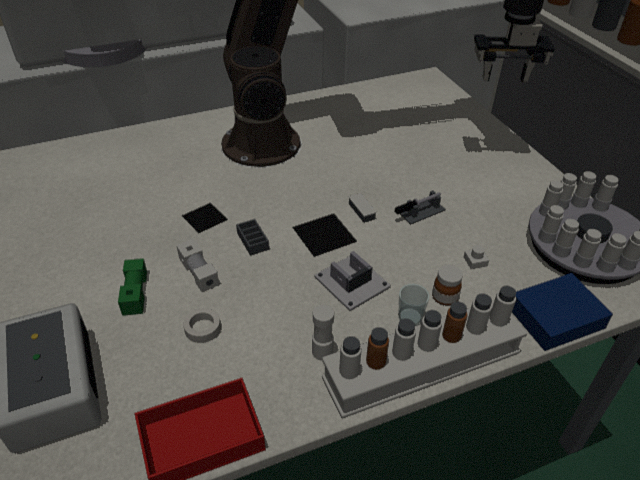

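```bash
python3 - <<'E'
from h import *
im=cv2.imread('pics/top0.png')
def crop(x,y,w=80,h=60): return cv2.resize(im[y:y+h,x:x+w],(400,300),interpolation=cv2.INTER_CUBIC)
a=[(400,240),(250,170),(125,250),(250,250)]
cs=[crop(*p,**({'w':80,'h':60} if i!=1 else {'w':80,'h':60})) for i,p in enumerate(a)]
cv2.imwrite('pics/c1.png',np.vstack([np.hstack(cs[:2]),np.hstack(cs[2:])]))
E
```

```text
(no output)
```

View pics/c1.png

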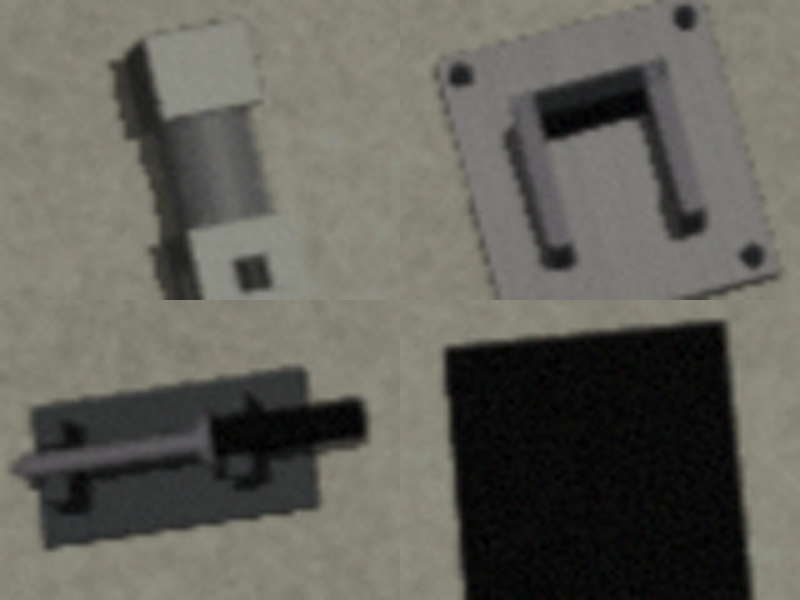

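```bash
python3 - <<'E'
from h import *
c=cal('top0'); np.set_printoptions(precision=4,suppress=True)
f=lambda pts,z,ox,oy:np.array([ray(c,(ox+x/5,oy+y/5),z)[:2] for x,y in pts])
h=f([(145,40),(248,22),(262,100),(165,118)],.044,400,240);print('head',h,h.mean(0))
g=f([(252,272)],.044,400,240)[0]; ax=h.mean(0)-g; print('hole',g,ax,np.linalg.norm(ax),np.degrees(np.arctan2(ax[1],ax[0])))
b=f([(37,62),(300,0),(380,272)],.010,250,170);print('bay',b,np.linalg.norm(b[1]-b[0]),np.linalg.norm(b[2]-b[1]),np.degrees(np.arctan2(*(b[1]-b[2])[::-1])))
p=f([(12,167),(360,118)],.036,125,250);print('pin',p,np.linalg.norm(p[1]-p[0]),np.degrees(np.arctan2(*(p[0]-p[1])[::-1])))
m=f([(45,50),(323,22)],.004,250,250);print('mat',m,np.linalg.norm(m[1]-m[0]))
for n,uv,z in [('matc',(290,285),.004),('tape',(452,200),.025),('rack',(372,303),.03),('sbox',(228,306),.026),('green',(515,270),.044),('smat',(416,367),0),('jar',(207,147),.07),('beaker',(256,132),.07),('disp',(357,115),.12),('plug',(150,181),.03)]: print(n,ray(c,uv,z)[:2])
E
```

```text
head [[ 0.5112 -0.271 ]
 [ 0.5184 -0.3141]
 [ 0.4858 -0.318 ]
 [ 0.4787 -0.2777]] [ 0.4985 -0.2952]
hole [ 0.4153 -0.3099] [0.0832 0.0147] 0.08454104799872063 10.032791930068427
bay [[ 0.6637  0.0858]
 [ 0.691  -0.0279]
 [ 0.57   -0.0608]] 0.11696043899627517 0.12548995210412098 15.230337701024034
pin [[0.4445 0.3454]
 [0.4633 0.2052]] 0.1414978364195048 97.63624410981218
mat [[ 0.4953  0.0816]
 [ 0.5064 -0.036 ]] 0.1180766921576048
matc [0.4418 0.0163]
tape [ 0.6179 -0.3296]
rack [ 0.4005 -0.1517]
sbox [0.3976 0.1422]
green [ 0.464  -0.4458]
smat [ 0.2709 -0.2419]
jar [0.7225 0.1855]
beaker [0.7549 0.0846]
disp [ 0.7703 -0.1221]
plug [0.6621 0.3109]
```

```bash
cat >> h.py <<'E'
np.set_printoptions(precision=4,suppress=True)
def down(psi,tilt=0): # tool down, yaw psi, then turned about own y by tilt
    return R.from_euler('xyz',[180,0,psi],degrees=True)*R.from_rotvec([0,tilt,0],degrees=True)
def rows(p1,R1,p0=None,R0=None,n=None):
    s=r.get_state()
    if p0 is None: p0=s['tcp_pos']; R0=R.from_euler('xyz',s['eef_rot'],degrees=True)
    w=(R0.inv()*R1).as_rotvec(degrees=True)
    if n is None: n=int(np.ceil(max(np.linalg.norm(w)/7.0,np.linalg.norm(np.array(p1)-p0)/.040,1)))
    while 1:
        A=sum((R0*R.from_rotvec(w*i/n,degrees=True)).as_matrix() for i in range(n))
        x=np.linalg.solve(A,np.array(p1)-p0)
        if np.linalg.norm(x)<.0412 and np.linalg.norm(w/n)<7.1: break
        n+=1
    print(n,'rows',np.round(x,4).tolist(),np.round(w/n,2).tolist()); return
def st():
    s=r.get_state(); print(s['time_s'],s['tcp_pos'],s['eef_rot'],'F',s['contact_force'],'M',s['moment'],'w',s['gripper_width'],'q',s['joints'])
    with open('log.txt','a') as f: f.write(repr([list(map(float,s[k])) for k in('joints','tcp_pos','eef_rot')])+'\n')
E
python3 - <<'E'
from h import *
st()
rows([.50,.20,.40],down(-7))
rows([.45,-.30,.38],down(10),np.array([.50,.20,.40]),down(-7))
E
```

```text
0.15 [0.2769 0.6154 0.404 ] [179.9292  -0.0087 -24.2306] F [ 0.0978  0.8854 -0.1805] M [ 0.0016 -0.0049  0.0215] w 0.08731768256986586 q [ 82.2819  20.5803   0.6462  -0.0125 -70.1363 -16.5083]
12 rows [0.0277, 0.0281, 0.0004] [0.01, 0.0, -1.44]
13 rows [-0.0044, 0.0385, 0.0015] [-0.0, 0.0, -1.31]
```

Emit:
carry_out(
  plan=[
    [[0.0277,0.0281,0],[0,0,-1.44],0],
    [[0.0277,0.0281,0],[0,0,-1.44],0],
    [[0.0277,0.0281,0],[0,0,-1.44],0],
    [[0.0277,0.0281,0],[0,0,-1.44],0],
    [[0.0277,0.0281,0],[0,0,-1.44],0],
    [[0.0277,0.0281,0],[0,0,-1.44],0],
    [[0.0277,0.0281,0],[0,0,-1.44],0],
    [[0.0277,0.0281,0],[0,0,-1.44],0],
    [[0.0277,0.0281,0],[0,0,-1.44],0],
    [[0.0277,0.0281,0],[0,0,-1.44],0],
    [[0.0277,0.0281,0],[0,0,-1.44],0],
    [[0.0277,0.0281,0],[0,0,-1.44],0],
  ],
)

```text
time_s: 1.15
tcp_pos: [0.5009, 0.1982, 0.4049]
eef_rot: [-180.0, -0.0, -6.9]
contact_force: [0.6, 0.9, 0.7]
gripper_width: 0.0876
```

```bash
python3 - <<'E'
from h import *
st(); rows([.45,-.30,.38],down(10))
E
```

```text
1.15 [0.5009 0.1982 0.4049] [-179.9751   -0.0095   -6.8566] F [0.6303 0.9393 0.7194] M [ 0.1323 -0.1294  0.0014] w 0.08760322888803886 q [ 42.443    7.6931 -16.5183  -0.0099 -65.7635  40.7045]
13 rows [-0.0046, 0.0384, 0.0019] [-0.0, -0.0, -1.3]
```

Emit:
carry_out(
  plan=[
    [[-0.005,0.0415,0.002],[0,0,-1.4],0],
    [[-0.005,0.0415,0.002],[0,0,-1.4],0],
    [[-0.005,0.0415,0.002],[0,0,-1.4],0],
    [[-0.005,0.0415,0.002],[0,0,-1.4],0],
    [[-0.005,0.0415,0.002],[0,0,-1.4],0],
    [[-0.005,0.0415,0.002],[0,0,-1.4],0],
    [[-0.005,0.0415,0.002],[0,0,-1.4],0],
    [[-0.005,0.0415,0.002],[0,0,-1.4],0],
    [[-0.005,0.0415,0.002],[0,0,-1.4],0],
    [[-0.005,0.0415,0.002],[0,0,-1.4],0],
    [[-0.005,0.0415,0.002],[0,0,-1.4],0],
    [[-0.005,0.0415,0.002],[0,0,-1.4],0],
  ],
)

```text
time_s: 2.15
tcp_pos: [0.4467, -0.2968, 0.3808]
eef_rot: [180.0, -0.0, 9.9]
contact_force: [1.5, 1.5, 1.7]
gripper_width: 0.0878
```

```bash
cat >> h.py <<'E'
E
cat > kin.py <<'E'
from h import *
from scipy.optimize import least_squares
def fk(q,P):
    a1,off,d1,a2,e,d4,d6=P; X=lambda ax,d:R.from_euler(ax,d,degrees=True)
    q=np.asarray(q)
    r1=X('z',q[0]); p=r1.apply([a1,off,d1])
    r2=r1*X('y',q[1]); p=p+r2.apply([0,0,a2])
    r3=r2*X('y',-q[2]); p=p+r3.apply([d4,0,e])
    r5=r3*X('x',q[3])*X('y',-q[4]); p=p+r5.apply([d6,0,0])
    return p,r5*X('y',90)*X('z',0)  # tool roll added by q6
def fit():
    L=[eval(l) for l in open('log.txt')]
    f=lambda P:np.concatenate([fk(l[0],P)[0]-l[1] for l in L]+[(np.array(P)-P0)*1e-4])
    P0=np.array([0,-.19,.35,.4,0,.4,.1]); s=least_squares(f,P0); return s.x,s.fun[:3*len(L)]
E
python3 - <<'E'
from kin import *
st(); cap('wrist','w1')
P,e=fit(); print(P,e)
c=cal('w1'); print(proj(c,[[.4985,-.295,.044],[.4153,-.31,.044]]))
E
```

```text
2.15 [ 0.4467 -0.2968  0.3808] [179.9981  -0.0245   9.9235] F [1.548  1.4891 1.6911] M [ 0.0562 -0.2507  0.042 ] w 0.08776024124715177 q [-12.6452   8.5074 -18.8449  -0.0086 -62.6243 112.5727]
[ 0.0001 -0.1917  0.1875  0.6015 -0.      0.4635  0.1886] [ 0. -0.  0. -0.  0. -0.  0.  0.  0.]
[[322.8654 163.1684]
 [322.8151 258.7897]]
```

View pics/w1.png

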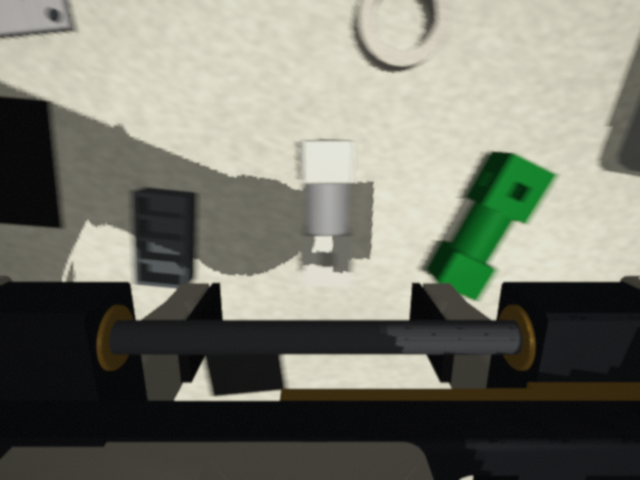

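```bash
cat >> kin.py <<'E'
P=np.array([0,-.1917,.1875,.6015,0,.4635,.1886])
LO=np.array([-176.03,-82.01,-58.28,-173.87,-174.79,-173.66]);HI=np.array([176.03,121.73,71.71,95.51,-.11,173.66])
def fkt(q):
    p,rr=fk(q,P); return p,rr*R.from_euler('z',-90-q[5],degrees=True)
def ik(p,Rt,q0):
    def f(q):
        a,b=fkt(q); return np.concatenate([(a-p)*100,(b.inv()*Rt).as_rotvec()*10])
    s=least_squares(f,np.clip(q0,LO+1,HI-1),bounds=(LO,HI)); return s.x,np.abs(s.fun).max()
E
python3 - <<'E'
from kin import *
q=np.array([-12.6452,8.5074,-18.8449,-0.0086,-62.6243,112.5727]);print(fkt(q)[0],fkt(q)[1].as_euler('xyz',degrees=True))
c=cal('w1'); hc=[ray(c,p,.044)[:2] for p in((303,141),(352.5,141),(352.5,182),(303,182))];print(np.array(hc),np.mean(hc,0))
print('neck edges z.022',ray(c,(305,210),.022)[:2],ray(c,(350,210),.022)[:2],'hole',ray(c,(323,243),.044))
# grasp candidates
H=np.array([.4985,-.295]);u=np.array([np.cos(np.radians(9.5)),np.sin(np.radians(9.5)),0])
for psi in(9.5,-170.5):
  for a in(40,50,60):
    t=a*(1 if psi>0 else -1); 
    for t in(a,-a):
      Rt=down(psi,t); d=Rt.apply([0,0,1])
      if d@u>0: continue
      g=np.r_[H,.026]; print(psi,t,d,g-.159*d,*ik(g-.159*d,Rt,q if psi>0 else q+[0,0,0,0,0,-180]))
      for hp in range(-180,180,30):
        # rotate object: h->z then yaw so that h'=dir hp
        dh=np.array([np.cos(np.radians(hp)),np.sin(np.radians(hp)),0])
        Rf=R.from_euler('z',hp-9.5,degrees=True)*R.from_rotvec(-90*np.cross([0,0,1],u),degrees=True)*Rt
        df=Rf.apply([0,0,1]); gf=np.array([.46,.016,.118]); b=min((ik(gf-.159*df,Rf,q1) for q1 in(q,q+[40,0,0,60,0,0],q+[40,0,0,-90,0,-180],q+[20,0,0,-60,0,90],q+[0,0,0,0,0,-180])),key=lambda z:z[1])
        if b[1]<.05: print('   hp',hp,df,b[0])
E
```

```text
[ 0.4466 -0.2967  0.3808] [179.984   -0.0187   9.9315]
[[ 0.5133 -0.2756]
 [ 0.5204 -0.3159]
 [ 0.4874 -0.3226]
 [ 0.4801 -0.2811]] [ 0.5003 -0.2988]
neck edges z.022 [ 0.4523 -0.2869] [ 0.4595 -0.3281] hole [ 0.4299 -0.3075  0.044 ]
9.5 -40 [-0.634  -0.1061 -0.766 ] [ 0.5993 -0.2781  0.1478] [ -5.2161  43.5937  -1.9533  -9.4572 -83.6023 100.3126] 3.628637321173578e-11
   hp -180 [-0.766  -0.     -0.6428] [  16.5627   37.6634   -6.3793   12.6557  -94.6426 -101.8638]
   hp -150 [-0.6634 -0.383  -0.6428] [ 27.9295  36.2525  -9.3422  -1.5906 -94.3852 -88.5471]
   hp -120 [-0.383  -0.6634 -0.6428] [ 39.9389  31.8547 -18.5147 -15.2447 -87.9316 -77.3536]
   hp -90 [-0.     -0.766  -0.6428] [ 52.3406  25.1054 -32.3557 -28.6404 -77.5436 -70.3335]
   hp -60 [ 0.383  -0.6634 -0.6428] [ 64.9496  16.562  -49.1911 -43.395  -66.0545 -68.3887]
   hp 60 [ 0.383   0.6634 -0.6428] [  -3.9293   15.3014  -51.5694   94.7445  -43.6671 -120.7314]
   hp 90 [-0.      0.766  -0.6428] [  -7.0766   24.0662  -34.4535   61.3029  -60.0728 -126.7239]
   hp 120 [-0.383   0.6634 -0.6428] [  -2.1976   31.0788  -20.121
[... 4646 characters left out ...]
0 [ 0.    -0.5   -0.866] [ 45.0798  14.9294 -34.0437 -22.9061 -65.1066 120.7292]
   hp -60 [ 0.25  -0.433 -0.866] [ 52.0334   7.2033 -44.7926 -34.2377 -55.4652 133.8554]
   hp -30 [ 0.433 -0.25  -0.866] [ 54.3909  -1.4876 -54.4054 -45.842  -43.9161 149.9002]
   hp 30 [ 0.433  0.25  -0.866] [ 24.2375  -2.5633 -55.3993  21.6114  -7.8341 -63.5772]
   hp 60 [ 0.25   0.433 -0.866] [  9.0784   6.0683 -46.2048  54.1335 -28.6176   7.3672]
   hp 90 [-0.     0.5   -0.866] [  4.2813  13.9997 -35.4346  42.992  -46.9873  27.5137]
   hp 120 [-0.25   0.433 -0.866] [  6.0817  20.1591 -25.7889  31.4319 -61.2187  43.5155]
   hp 150 [-0.433  0.25  -0.866] [ 11.5497  24.1519 -19.053   20.4908 -71.3287  59.3148]
```

```bash
cat >> kin.py <<'E'
def chk(p0,R0,p1,R1,q,n=12): # joint path along interpolation
    w=(R0.inv()*R1).as_rotvec(); m=0;qs=[]
    for i in range(1,n+1):
        qn,e=ik(np.array(p0)+(np.array(p1)-p0)*i/n,R0*R.from_rotvec(w*i/n),q); m=max(m,e); qs.append(np.abs(qn-q).max()); q=qn
    print('chk err',round(m,4),'maxstep',np.round(max(qs),1),'q',q); return q
E
python3 - <<'E'
from kin import *
s=r.get_state();p0=s['tcp_pos'];R0=R.from_euler('xyz',s['eef_rot'],degrees=True);q=s['joints']
Rm=down(-75); pm=np.array([.54,-.29,.36]); rows(pm,Rm,n=12); q=chk(p0,R0,pm,Rm,q)
Rg=down(-169.8,50); d=Rg.apply([0,0,1]); g=np.array([.4995,-.297,.026]); pg=g-.159*d; pp=pg-.08*d
rows(pp,Rg,pm,Rm); q=chk(pm,Rm,pp,Rg,q); print(pp,pg,d); q=chk(pp,Rg,pg,Rg,q)
E
```

```text
12 rows [0.0069, -0.0051, 0.0016] [0.01, 0.0, 7.07]
chk err 0.0 maxstep 7.4 q [-10.0122  16.5922 -11.0939  -0.     -62.3139  25.0122]
15 rows [-0.0107, -0.0113, 0.0075] [-2.74, 2.52, 5.88]
chk err 0.0 maxstep 11.2 q [  -3.2716   49.9241   13.702   -10.5441 -102.7768  -78.889 ]
[ 0.6797 -0.2646  0.1796] [ 0.6194 -0.2754  0.1282] [-0.7539 -0.1357 -0.6428]
chk err 0.0 maxstep 0.9 q [ -4.3252  49.1037   3.3788 -11.0955 -93.2936 -79.8994]
```

Emit:
carry_out(
  plan=[
    [[0.0069,-0.0051,0.0016],[0,0,7.07],0],
    [[0.0069,-0.0051,0.0016],[0,0,7.07],0],
    [[0.0069,-0.0051,0.0016],[0,0,7.07],0],
    [[0.0069,-0.0051,0.0016],[0,0,7.07],0],
    [[0.0069,-0.0051,0.0016],[0,0,7.07],0],
    [[0.0069,-0.0051,0.0016],[0,0,7.07],0],
    [[0.0069,-0.0051,0.0016],[0,0,7.07],0],
    [[0.0069,-0.0051,0.0016],[0,0,7.07],0],
    [[0.0069,-0.0051,0.0016],[0,0,7.07],0],
    [[0.0069,-0.0051,0.0016],[0,0,7.07],0],
    [[0.0069,-0.0051,0.0016],[0,0,7.07],0],
    [[0.0069,-0.0051,0.0016],[0,0,7.07],0],
  ],
)

```text
time_s: 3.2
tcp_pos: [0.541, -0.2824, 0.3612]
eef_rot: [180.0, 0.0, -75.3]
contact_force: [0.2, 0.4, 0.4]
gripper_width: 0.0877
```

Emit:
carry_out(
  plan=[
    [[-0.0107,-0.0113,0.0075],[-2.74,2.52,5.88],0],
    [[-0.0107,-0.0113,0.0075],[-2.74,2.52,5.88],0],
    [[-0.0107,-0.0113,0.0075],[-2.74,2.52,5.88],0],
    [[-0.0107,-0.0113,0.0075],[-2.74,2.52,5.88],0],
    [[-0.0107,-0.0113,0.0075],[-2.74,2.52,5.88],0],
    [[-0.0107,-0.0113,0.0075],[-2.74,2.52,5.88],0],
    [[-0.0107,-0.0113,0.0075],[-2.74,2.52,5.88],0],
    [[-0.0107,-0.0113,0.0075],[-2.74,2.52,5.88],0],
    [[-0.0107,-0.0113,0.0075],[-2.74,2.52,5.88],0],
    [[-0.0107,-0.0113,0.0075],[-2.74,2.52,5.88],0],
    [[-0.0107,-0.0113,0.0075],[-2.74,2.52,5.88],0],
    [[-0.0107,-0.0113,0.0075],[-2.74,2.52,5.88],0],
  ],
)

```text
time_s: 4.2
tcp_pos: [0.6631, -0.2312, 0.2208]
eef_rot: [171.0, -41.1, -145.9]
contact_force: [0.2, -0.0, 0.3]
gripper_width: 0.0875
```

```bash
python3 - <<'E'
from kin import *
st()
Rg=down(-169.8,50); d=Rg.apply([0,0,1]); g=np.array([.4995,-.297,.026]); pg=g-.159*d; pp=pg-.08*d
rows(pp,Rg)
E
```

```text
4.2 [ 0.6631 -0.2312  0.2208] [ 170.9817  -41.1219 -145.8995] F [ 0.2117 -0.0484  0.2646] M [ 0.8786 -2.2738  0.0686] w 0.08751637885927407 q [  0.1631  42.7933   1.7543  13.4507 -89.0819 -64.5982]
3 rows [-0.0096, -0.0136, 0.0083] [-2.72, 2.46, 5.78]
```

Emit:
carry_out(
  plan=[
    [[-0.0096,-0.0136,0.0083],[-2.72,2.46,5.78],0],
    [[-0.0096,-0.0136,0.0083],[-2.72,2.46,5.78],0],
    [[-0.0096,-0.0136,0.0083],[-2.72,2.46,5.78],0],
    [[0,0,0.0],[0,0,0],0],
  ],
)

```text
time_s: 4.53
tcp_pos: [0.6784, -0.2671, 0.1748]
eef_rot: [179.8, -50.4, -169.9]
contact_force: [-2.1, 0.4, -1.0]
gripper_width: 0.0879
```

```bash
python3 - <<'E'
from kin import *
st(); cap('wrist','w2')
Rg=down(-169.8,50); d=Rg.apply([0,0,1]); g=np.array([.4995,-.297,.026]); pg=g-.159*d
rows(pg,Rg,n=4)
E
```

```text
4.5333 [ 0.6784 -0.2671  0.1748] [ 179.7742  -50.3674 -169.9327] F [-2.0528  0.4217 -1.0131] M [ 0.5715 -2.5957 -0.0373] w 0.08789395420670364 q [ -3.5812  51.101   10.6869  10.3774 -99.0324 -79.5551]
4 rows [0.0003, 0.0004, 0.0193] [0.04, -0.04, 0.05]
```

View pics/w2.png

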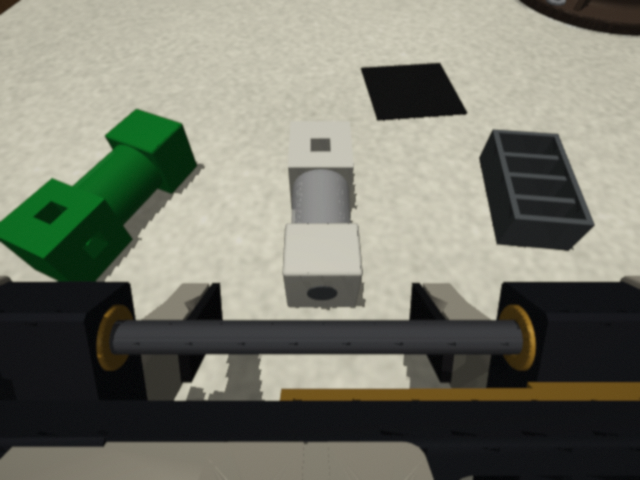

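Emit:
carry_out(
  plan=[
    [[0,0,0.02],[0,0,0],0],
    [[0,0,0.02],[0,0,0],0],
    [[0,0,0.02],[0,0,0],0],
    [[0,0,0.0175],[0,0,0],0],
    [[0,0,0],[0,0,0],0],
  ],
)

```text
time_s: 5.0
tcp_pos: [0.6183, -0.2752, 0.1296]
eef_rot: [179.5, -50.0, -169.2]
contact_force: [-0.7, -0.3, -0.5]
gripper_width: 0.0877
```

```bash
sed -i "s/X('x',q\[3\])/X('x',-q[3])/" kin.py; python3 - <<'E'
from kin import *
st(); s=r.get_state(); Rc=R.from_euler('xyz',s['eef_rot'],degrees=True); g=s['tcp_pos']+.159*Rc.apply([0,0,1]); print('g',g,fkt(s['joints'])[0],fkt(s['joints'])[1].as_euler('xyz',degrees=True))
E
```

```text
5.0 [ 0.6183 -0.2752  0.1296] [ 179.509   -49.9613 -169.196 ] F [-0.652  -0.2504 -0.4686] M [ 0.5231 -2.5945 -0.0532] w 0.08768504655024988 q [ -4.4203  49.636   -0.1656  11.1155 -89.2492 -80.2341]
g [ 0.4985 -0.2967  0.0273] [ 0.5983 -0.275   0.1017] [ 179.509   -49.9613 -169.196 ]
```

```bash
python3 - <<'E'
from kin import *
P,e=fit(); print(P,np.abs(e).max())
E
```

```text
[ 0.087  -0.1916  0.1578  0.5922 -0.0028  0.3728  0.1816] 0.010429598496723314
```

Emit:
carry_out(
  plan=[
    [[0,0,0],[0,0,0],255],
    [[0,0,0],[0,0,0],255],
    [[0,0,0],[0,0,0],255],
    [[0,0,0],[0,0,0],255],
    [[0,0,0],[0,0,0],255],
    [[0,0,0],[0,0,0],255],
    [[0,0,0],[0,0,0],255],
    [[0,0,0],[0,0,0],255],
  ],
  grip_force=50,
)

```text
time_s: 5.67
tcp_pos: [0.6211, -0.2753, 0.1308]
eef_rot: [179.7, -49.8, -169.4]
contact_force: [0.6, 2.8, 1.6]
gripper_width: 0.0436
```

```bash
python3 - <<'E'
from kin import *
st()
P,e=fit(); print(P);print(e.reshape(-1,3))
L=[eval(l) for l in open('log.txt')]
for l in L:print(np.array(l[1]),np.array(l[0]))
# extra: wrist offset (in link5 z and y), base lateral
def fk2(q,P):
    p,r5=fk(q,P[:7]); q=np.asarray(q);X=lambda ax,d:R.from_euler(ax,d,degrees=True)
    r4=X('z',q[0])*X('y',q[1])*X('y',-q[2])*X('x',-q[3])
    return p+r4.apply([0,P[7],P[8]])
P0=np.array([0,-.19,.2,.6,0,.46,.18,0,0])
s=least_squares(lambda P:np.concatenate([fk2(l[0],P)-l[1] for l in L]+[(P-P0)*1e-4]),P0);print(s.x);print(s.fun[:-9].reshape(-1,3))
E
```

```text
5.6667 [ 0.6211 -0.2753  0.1308] [ 179.7201  -49.8405 -169.3933] F [0.5517 2.7554 1.5643] M [ 1.1571 -2.2653 -0.6635] w 0.043597497452246475 q [ -4.4055  49.6918   0.2369  11.1424 -89.4612 -80.3033]
[ 0.0794 -0.1916  0.1595  0.5914 -0.      0.3802  0.1817]
[[-0.0005 -0.0025 -0.0022]
 [ 0.0014  0.0015  0.003 ]
 [ 0.0038 -0.0007  0.0071]
 [-0.0083 -0.0009 -0.0122]
 [-0.0008  0.0003 -0.0064]
 [ 0.0031 -0.0002  0.0056]
 [ 0.0027 -0.0001  0.0051]]
[0.2769 0.6154 0.404 ] [ 82.2819  20.5803   0.6462  -0.0125 -70.1363 -16.5083]
[0.5009 0.1982 0.4049] [ 42.443    7.6931 -16.5183  -0.0099 -65.7635  40.7045]
[ 0.4467 -0.2968  0.3808] [-12.6452   8.5074 -18.8449  -0.0086 -62.6243 112.5727]
[ 0.6631 -0.2312  0.2208] [  0.1631  42.7933   1.7543  13.4507 -89.0819 -64.5982]
[ 0.6784 -0.2671  0.1748] [ -3.5812  51.101   10.6869  10.3774 -99.0324 -79.5551]
[ 0.6183 -0.2752  0.1296] [ -4.4203  49.636   -0.1656  11.1155 -89.2492 -80.2341]
[ 0.6211 -0.2753  0.1308] [ -4.4055  49.6918   0.2369  11.1424 -89.4612 -80.3033]
[ 0.     -0.      0.1988  0.6016  0.      0.4636  0.1999 -0.1918 -0.    ]
[[-0. -0. -0.]
 [ 0.  0.  0.]
 [ 0. -0.  0.]
 [-0. -0. -0.]
 [-0.  0. -0.]
 [ 0. -0.  0.]
 [ 0. -0.  0.]]
```

```bash
python3 - <<'E'
t=open('kin.py').read()
t=t.replace("P=np.array([0,-.1917,.1875,.6015,0,.4635,.1886])","P=np.array([0,0,.1988,.6016,0,.4636,.1999])").replace("    r5=r3*X('x',-q[3])*X('y',-q[4]);","    r4=r3*X('x',-q[3]); p=p+r4.apply([0,-.1918,0]); r5=r4*X('y',-q[4]);")
open('kin.py','w').write(t)
E
python3 - <<'E'
from kin import *
s=r.get_state();q=s['joints'];Rc=R.from_euler('xyz',s['eef_rot'],degrees=True);pc=s['tcp_pos'];print(fkt(q)[0]-pc)
u=-Rc.apply([np.cos(np.radians(49.84)),0,np.sin(np.radians(49.84))]);print('axis u',u)
d=Rc.apply([0,0,1]);g=pc+.159*d
Rup=R.from_rotvec(-90*np.cross([0,0,1],u/np.linalg.norm(u)),degrees=True)*Rc
y0=np.degrees(np.arctan2(u[1],u[0]));print(y0)
q2=chk(pc,Rc,pc+[0,0,.10],Rc,q)
for hp in(30,45,60,75,90,105,120,-30,-60,-90):
    Rf=R.from_euler('z',hp-y0,degrees=True)*Rup; df=Rf.apply([0,0,1])
    pf=np.array([.46,.02,.20])-.159*df
    print(hp,df); q3=chk(pc+[0,0,.1],Rc,pf,Rf,q2,24); chk(pf,Rf,pf-[0,0,.082],Rf,q3)
E
```

```text
[0. 0. 0.]
axis u [ 0.9836  0.1804 -0.    ]
10.392787389899249
chk err 0.0 maxstep 0.7 q [ -4.4112  43.4523   2.4723  11.251  -97.7747 -78.6518]
30 [ 0.5575  0.3242 -0.7643]
chk err 0.0 maxstep 3.8 q [ 19.8239 -13.4762 -46.2851 -21.22   -18.6821 -61.8545]
chk err 0.0 maxstep 3.7 q [  5.8114  -1.5752 -40.8399 -50.4291 -20.1945 -22.2703]
45 [ 0.4546  0.4575 -0.7643]
chk err 0.0 maxstep 5.5 q [ -1.0145  -5.56   -31.7476 -43.5972 -42.4501 -16.3599]
chk err 0.0 maxstep 1.7 q [ -6.1889   3.718  -33.9331 -54.5149 -38.2223   1.4991]
60 [ 0.3207  0.5595 -0.7643]
chk err 0.0 maxstep 5.3 q [ -7.5736   0.8229 -25.0621 -45.7743 -56.4059   1.4613]
chk err 0.0 maxstep 1.1 q [ -9.9722   8.933  -28.3289 -51.8974 -50.4324  13.806 ]
75 [ 0.165   0.6235 -0.7643]
chk err 0.0 maxstep 5.0 q [ -9.136    6.5747 -19.229  -44.1855 -67.0348  13.349 ]
chk err 0.0 maxstep 0.8 q [-10.2985  13.811  -22.8344 -47.8047 -60.2021  22.8221]
90 [-0.002   0.6449 -0.7643]
chk err 0.0 maxstep 4.9 q [ -8.106   11.6933 -13.819  -41.1696 -75.8014  22.896 ]
chk err 0.0 maxstep 0.7 q [ -8.6543  18.2408 -17.5825 -43.2406 -68.4695 
[... 334 characters left out ...]
p 0.7 q [ -1.9928  25.5569  -8.838  -33.5036 -81.4682  45.0679]
-30 [ 0.5595 -0.3207 -0.7643]
chk err 3.7369 maxstep 10.6 q [  46.6018   -9.9493  -56.5558   27.546   -38.677  -173.66  ]
chk err 5.0708 maxstep 1.0 q [  44.2938    0.147   -58.28     21.3847  -29.3865 -173.66  ]
-60 [ 0.3242 -0.5575 -0.7643]
chk err 5.5116 maxstep 8.8 q [  43.9159    1.2357  -39.5628    9.5818  -53.9709 -173.66  ]
chk err 6.3119 maxstep 1.1 q [  42.1356    8.3649  -43.4414    5.1206  -41.6487 -173.66  ]
-90 [ 0.002  -0.6449 -0.7643]
chk err 7.6807 maxstep 7.8 q [  36.4175   10.2406  -25.4954   -1.0279  -65.4215 -173.66  ]
chk err 7.6059 maxstep 1.1 q [  34.578    15.6584  -29.3759   -6.6321  -52.9315 -173.66  ]
```

```bash
cat >> kin.py <<'E'
def cur():
    s=r.get_state(); return s['tcp_pos'],R.from_euler('xyz',s['eef_rot'],degrees=True),s['joints']
def sim(p,Rc,row,n,off): # path of a point fixed in tool
    for i in range(n):
        p=p+Rc.apply(row[0]); Rc=Rc*R.from_rotvec(row[1],degrees=True); print((p+Rc.apply(off)).round(3).tolist(),end=' ')
    print()
E
python3 - <<'E'
from kin import *
pc,Rc,q=cur(); u=-Rc.apply([np.cos(np.radians(49.84)),0,np.sin(np.radians(49.84))]); d=Rc.apply([0,0,1]); g=pc+.159*d; print('g',g)
foot=g-.1135*u-[0,0,.006]; off=Rc.inv().apply(foot-pc)
Rup=R.from_rotvec(-90*np.cross([0,0,1],u/np.linalg.norm(u)),degrees=True)*Rc
Rf=R.from_euler('z',90-10.39,degrees=True)*Rup; 
p1=pc+[0,0,.12]; rows(p1,Rc,n=4)
pf=np.array([.45,.012,.22])-.159*Rf.apply([0,0,1]); rows(pf,Rf,p1,Rc)
w=(Rc.inv()*Rf).as_rotvec(degrees=True);n=24;A=sum((Rc*R.from_rotvec(w*i/n,degrees=True)).as_matrix() for i in range(n));x=np.linalg.solve(A,pf-p1)
rows(pf,Rf,p1,Rc,n=24)
sim(p1,Rc,(x,w/n),n,off); print(pf,Rf.as_euler('xyz',degrees=True))
E
```

```text
g [ 0.5016 -0.297   0.0283]
4 rows [0.0229, 0.0001, -0.0193] [0.0, 0.0, 0.0]
17 rows [-0.0012, 0.0174, -0.0024] [0.44, -4.33, -5.11]
24 rows [-0.0011, 0.0123, -0.0017] [0.31, -3.07, -3.62]
[0.397, -0.309, 0.13] [0.404, -0.3, 0.119] [0.411, -0.289, 0.108] [0.418, -0.278, 0.098] [0.425, -0.266, 0.09] [0.431, -0.253, 0.082] [0.438, -0.24, 0.075] [0.444, -0.226, 0.069] [0.45, -0.211, 0.064] [0.455, -0.196, 0.061] [0.46, -0.181, 0.058] [0.464, -0.165, 0.057] [0.467, -0.149, 0.056] [0.47, -0.133, 0.056] [0.472, -0.116, 0.058] [0.473, -0.1, 0.06] [0.473, -0.084, 0.063] [0.473, -0.068, 0.067] [0.471, -0.053, 0.072] [0.469, -0.038, 0.078] [0.466, -0.023, 0.084] [0.461, -0.009, 0.091] [0.456, 0.005, 0.099] [0.45, 0.018, 0.107] 
[ 0.4503 -0.0905  0.3415] [180.      40.1591 -89.8167]
```

Emit:
carry_out(
  plan=[
    [[0.0229,0.0001,-0.0193],[0,0,0],255],
    [[0.0229,0.0001,-0.0193],[0,0,0],255],
    [[0.0229,0.0001,-0.0193],[0,0,0],255],
    [[0.0229,0.0001,-0.0193],[0,0,0],255],
    [[0,0,0],[0,0,0],255],
  ],
)

```text
time_s: 6.08
tcp_pos: [0.6225, -0.276, 0.2568]
eef_rot: [-179.9, -49.4, -169.6]
contact_force: [0.6, 0.1, -2.4]
gripper_width: 0.0439
```

Emit:
carry_out(
  plan=[
    [[-0.0011,0.0123,-0.0017],[0.31,-3.07,-3.62],255],
    [[-0.0011,0.0123,-0.0017],[0.31,-3.07,-3.62],255],
    [[-0.0011,0.0123,-0.0017],[0.31,-3.07,-3.62],255],
    [[-0.0011,0.0123,-0.0017],[0.31,-3.07,-3.62],255],
    [[-0.0011,0.0123,-0.0017],[0.31,-3.07,-3.62],255],
    [[-0.0011,0.0123,-0.0017],[0.31,-3.07,-3.62],255],
    [[-0.0011,0.0123,-0.0017],[0.31,-3.07,-3.62],255],
    [[-0.0011,0.0123,-0.0017],[0.31,-3.07,-3.62],255],
    [[-0.0011,0.0123,-0.0017],[0.31,-3.07,-3.62],255],
    [[-0.0011,0.0123,-0.0017],[0.31,-3.07,-3.62],255],
    [[-0.0011,0.0123,-0.0017],[0.31,-3.07,-3.62],255],
    [[-0.0011,0.0123,-0.0017],[0.31,-3.07,-3.62],255],
  ],
)

```text
time_s: 7.08
tcp_pos: [0.576, -0.1417, 0.2876]
eef_rot: [162.8, -4.4, -128.2]
contact_force: [-0.2, -0.9, -2.6]
gripper_width: 0.0439
```

Emit:
carry_out(
  plan=[
    [[-0.0011,0.0123,-0.0017],[0.31,-3.07,-3.62],255],
    [[-0.0011,0.0123,-0.0017],[0.31,-3.07,-3.62],255],
    [[-0.0011,0.0123,-0.0017],[0.31,-3.07,-3.62],255],
    [[-0.0011,0.0123,-0.0017],[0.31,-3.07,-3.62],255],
    [[-0.0011,0.0123,-0.0017],[0.31,-3.07,-3.62],255],
    [[-0.0011,0.0123,-0.0017],[0.31,-3.07,-3.62],255],
    [[-0.0011,0.0123,-0.0017],[0.31,-3.07,-3.62],255],
    [[-0.0011,0.0123,-0.0017],[0.31,-3.07,-3.62],255],
    [[-0.0011,0.0123,-0.0017],[0.31,-3.07,-3.62],255],
    [[-0.0011,0.0123,-0.0017],[0.31,-3.07,-3.62],255],
    [[-0.0011,0.0123,-0.0017],[0.31,-3.07,-3.62],255],
    [[-0.0011,0.0123,-0.0017],[0.31,-3.07,-3.62],255],
  ],
)

```text
time_s: 8.08
tcp_pos: [0.4504, -0.0905, 0.3406]
eef_rot: [-179.9, 40.3, -89.6]
contact_force: [-0.4, -0.1, -3.2]
gripper_width: 0.0439
```

```bash
python3 - <<'E'
from kin import *
st(); pc,Rc,q=cur(); print(pc+.159*Rc.apply([0,0,1])); 
a,_=cap('wrist','w3');b,_=cap('scene','s3'); st()
cv2.imwrite('pics/v3.png',np.hstack([cv2.resize(a,(400,300)),cv2.resize(b[150:330,180:420],(400,300),interpolation=cv2.INTER_CUBIC)])[:,:,::-1])
E
```

```text
8.0833 [ 0.4504 -0.0905  0.3406] [-179.8596   40.2896  -89.6423] F [-0.3778 -0.1485 -3.2414] M [-2.8316 -0.0345  0.0985] w 0.0438717604438973 q [ -9.1375   9.9182 -13.3909 -40.7072 -78.1074  22.308 ]
[0.4501 0.0124 0.2193]
8.1833 [ 0.4497 -0.0911  0.3404] [179.976   40.2719 -89.8837] F [-0.494  -0.4168 -2.8959] M [-2.9013 -0.1568 -0.0507] w 0.04385672726316061 q [ -9.2121   9.8992 -13.448  -40.6736 -78.1241  22.1982]
```

View pics/v3.png

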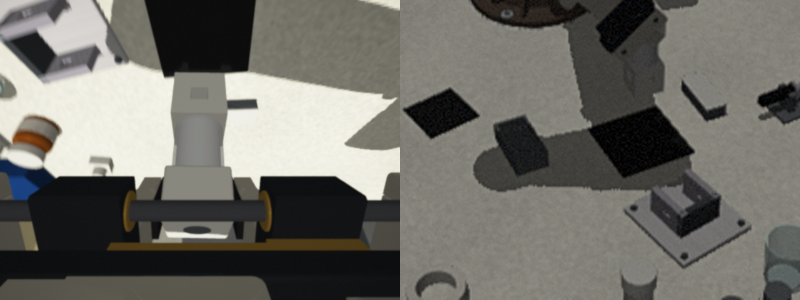

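Emit:
carry_out(
  plan=[
    [[0.0126,0,0.0149],[0,0,0],255],
    [[0.0126,0,0.0149],[0,0,0],255],
    [[0.0126,0,0.0149],[0,0,0],255],
    [[0.0126,0,0.0149],[0,0,0],255],
    [[0.0126,0,0.0149],[0,0,0],255],
    [[0,0,0],[0,0,0],255],
  ],
)

```text
time_s: 8.68
tcp_pos: [0.4504, -0.0906, 0.2396]
eef_rot: [179.4, 40.2, -90.3]
contact_force: [-0.5, -0.8, -2.4]
gripper_width: 0.0438
```

Emit:
carry_out(
  plan=[
    [[0.0007,0,0.0008],[0,0,0],255],
    [[0.0007,0,0.0008],[0,0,0],255],
    [[0.0007,0,0.0008],[0,0,0],255],
  ],
)

```text
time_s: 8.93
tcp_pos: [0.4516, -0.0908, 0.2405]
eef_rot: [-180.0, 40.1, -89.8]
contact_force: [0.4, -0.4, -1.8]
gripper_width: 0.0436
```

```bash
python3 - <<'E'
from kin import *
st(); pc,Rc,q=cur(); print(pc+.159*Rc.apply([0,0,1]),Rc.inv().apply([0,0,-1])); 
E
```

```text
8.9333 [ 0.4516 -0.0908  0.2405] [-179.9643   40.1193  -89.8285] F [ 0.3964 -0.43   -1.8478] M [-2.7256 -0.0493 -0.0748] w 0.043585729699081734 q [ -9.6844  17.8156 -18.1804 -42.9068 -68.8571  31.3054]
[0.4514 0.0117 0.119 ] [0.6444 0.0005 0.7647]
```

Emit:
carry_out(
  plan=[
    [[0.0007,0,0.0008],[0,0,0],255],
    [[0.0007,0,0.0008],[0,0,0],255],
  ],
)

```text
time_s: 9.1
tcp_pos: [0.4513, -0.0908, 0.2382]
eef_rot: [-180.0, 40.1, -89.8]
contact_force: [-0.4, -0.1, -3.0]
gripper_width: 0.0436
```

Emit:
carry_out(
  plan=[
    [[0.0007,0,0.0008],[0,0,0],255],
    [[0.0007,0,0.0008],[0,0,0],255],
  ],
)

```text
time_s: 9.27
tcp_pos: [0.4514, -0.0909, 0.2378]
eef_rot: [-179.9, 40.2, -89.7]
contact_force: [-5.5, -5.5, 28.3]
gripper_width: 0.044
```

Emit:
carry_out(
  plan=[
    [[-0.0005,0,-0.0006],[0,0,0],255],
    [[0,0,0],[0,0,0],150],
    [[0,0,0],[0,0,0],120],
    [[0,0,0],[0,0,0],0],
    [[0,0,0],[0,0,0],0],
    [[0,0,0],[0,0,0],0],
    [[0,0,0],[0,0,0],0],
    [[0,0,0],[0,0,0],0],
  ],
)

```text
time_s: 9.93
tcp_pos: [0.4511, -0.0908, 0.2361]
eef_rot: [179.9, 40.2, -89.9]
contact_force: [0.7, 0.0, -0.7]
gripper_width: 0.0743
```

```bash
python3 - <<'E'
from kin import *
st(); pc,Rc,q=cur(); d=Rc.apply([0,0,1]); print(pc+.159*d)
p1=pc-.10*d; rows(p1,Rc,n=5)
# then over the cartridge, tool down; candidates of yaw
for psi in(-90,-76,0,-180):
    p2=np.array([.45,.005,.40]);print(psi); q1=chk(pc,Rc,p1,Rc,q); q2=chk(p1,Rc,p2,down(psi),q1,20); chk(p2,down(psi),p2-[0,0,.124],down(psi),q2)
rows([.45,-.03,.40],down(-90),p1,Rc)
E
```

```text
9.9333 [ 0.4511 -0.0908  0.2361] [179.9128  40.1764 -89.909 ] F [ 0.6639  0.0418 -0.699 ] M [-2.1549 -0.0622 -0.0128] w 0.07425653612659555 q [ -9.7426  18.2105 -18.3647 -43.0521 -68.5557  31.7092]
[0.4507 0.0118 0.1146]
5 rows [-0.0, -0.0, -0.02] [0.0, 0.0, 0.0]
-90
chk err 0.0 maxstep 0.9 q [-15.9683  14.6523 -11.943  -39.0479 -79.5622  29.0689]
chk err 0.0 maxstep 3.2 q [ 25.863   -1.0419 -26.6537   0.     -64.3883 -25.863 ]
chk err 0.0 maxstep 1.6 q [ 25.863    6.859  -36.8241  -0.     -46.3169 -25.863 ]
-76
chk err 0.0 maxstep 0.9 q [-15.9683  14.6523 -11.943  -39.0479 -79.5622  29.0689]
chk err 0.0 maxstep 2.4 q [ 25.863   -1.0419 -26.6537   0.     -64.3883 -11.863 ]
chk err 0.0 maxstep 1.6 q [ 25.863    6.859  -36.8241  -0.     -46.3169 -11.863 ]
0
chk err 0.0 maxstep 0.9 q [-15.9683  14.6523 -11.943  -39.0479 -79.5622  29.0689]
chk err 0.0 maxstep 2.3 q [ 25.863   -1.0419 -26.6537   0.     -64.3883  64.137 ]
chk err 0.0 maxstep 1.6 q [ 25.863    6.859  -36.8241  -0.     -46.3169  64.137 ]
-180
chk err 0.0 maxstep 0.9 q [-15.9683  14.6523 -11.943  -39.0479 -79.5622  29.0689]
chk err 0.0 maxstep 8.4 q [  25.863    -1.0419  -26.6537   -0.      -64.3883 -115.863 ]
chk err 0.0 maxstep 1.6 q [  25.863     6.859   -36.8241   -0.      -46.3169 -115.863 ]
6 rows [-0.0255, 0.0002, -0.0052] [0.02, 6.7, 0.02]
```

Emit:
carry_out(
  plan=[
    [[0,0,-0.02],[0,0,0],0],
    [[0,0,-0.02],[0,0,0],0],
    [[0,0,-0.02],[0,0,0],0],
    [[0,0,-0.02],[0,0,0],0],
    [[0,0,-0.02],[0,0,0],0],
    [[0,0,0],[0,0,0],0],
  ],
)

```text
time_s: 10.43
tcp_pos: [0.4521, -0.1573, 0.3152]
eef_rot: [-179.8, 40.0, -89.7]
contact_force: [0.8, -0.3, 0.2]
gripper_width: 0.0876
```

```bash
python3 - <<'E'
from kin import *
st(); pc,Rc,q=cur(); p2=np.array([.545,.005,.42]); rows(p2,down(0)); chk(pc,Rc,p2,down(0),q,20)
E
```

```text
10.4333 [ 0.4521 -0.1573  0.3152] [-179.7889   40.0194  -89.7478] F [ 0.7938 -0.297   0.2301] M [-2.1051 -0.192  -0.09  ] w 0.08763083275775777 q [-16.1146  14.5174 -11.6989 -38.9145 -79.6931  29.0457]
14 rows [-0.0067, -0.0154, -0.004] [-2.24, 2.23, -6.13]
chk err 0.0 maxstep 2.2 q [ 21.1299   7.7257 -14.4572   0.     -67.8171  68.8701]
```

Emit:
carry_out(
  plan=[
    [[-0.0067,-0.0154,-0.004],[-2.24,2.23,-6.13],0],
    [[-0.0067,-0.0154,-0.004],[-2.24,2.23,-6.13],0],
    [[-0.0067,-0.0154,-0.004],[-2.24,2.23,-6.13],0],
    [[-0.0067,-0.0154,-0.004],[-2.24,2.23,-6.13],0],
    [[-0.0067,-0.0154,-0.004],[-2.24,2.23,-6.13],0],
    [[-0.0067,-0.0154,-0.004],[-2.24,2.23,-6.13],0],
    [[-0.0067,-0.0154,-0.004],[-2.24,2.23,-6.13],0],
  ],
)

```text
time_s: 11.02
tcp_pos: [0.5386, -0.0997, 0.3696]
eef_rot: [-171.1, 19.9, -41.6]
contact_force: [-0.7, -1.3, 0.2]
gripper_width: 0.0878
```

Emit:
carry_out(
  plan=[
    [[-0.0067,-0.0154,-0.004],[-2.24,2.23,-6.13],0],
    [[-0.0067,-0.0154,-0.004],[-2.24,2.23,-6.13],0],
    [[-0.0067,-0.0154,-0.004],[-2.24,2.23,-6.13],0],
    [[-0.0067,-0.0154,-0.004],[-2.24,2.23,-6.13],0],
    [[-0.0067,-0.0154,-0.004],[-2.24,2.23,-6.13],0],
    [[-0.0067,-0.0154,-0.004],[-2.24,2.23,-6.13],0],
    [[-0.0067,-0.0154,-0.004],[-2.24,2.23,-6.13],0],
    [[0,0,0],[0,0,0],0],
  ],
)

```text
time_s: 11.68
tcp_pos: [0.5437, 0.0091, 0.418]
eef_rot: [-179.9, 0.0, 0.6]
contact_force: [-0.6, -0.4, 0.0]
gripper_width: 0.0874
```

```bash
python3 - <<'E'
from kin import *
st(); a,_=cap('wrist','w4'); st(); b,_=cap('scene','s4')
z=cv2.resize(b[150:300,200:460],(800,462),interpolation=cv2.INTER_CUBIC)
cv2.imwrite('pics/v4s.png',z[:,:,::-1])
E
```

```text
11.6833 [0.5437 0.0091 0.418 ] [-179.9187    0.025     0.5529] F [-0.5552 -0.4246  0.0016] M [-0.0254  0.0517  0.0219] w 0.08743204977445028 q [ 21.5757   7.6813 -14.7296  -0.0918 -67.5833  69.0122]
11.7333 [0.5437 0.0083 0.4175] [-179.8263    0.1773    0.2436] F [-0.5166  0.1364 -0.6024] M [-0.0477  0.0071 -0.0612] w 0.08785716714368297 q [ 21.4374   7.7543 -14.6446  -0.2444 -67.7038  68.8989]
```

View pics/w4.png

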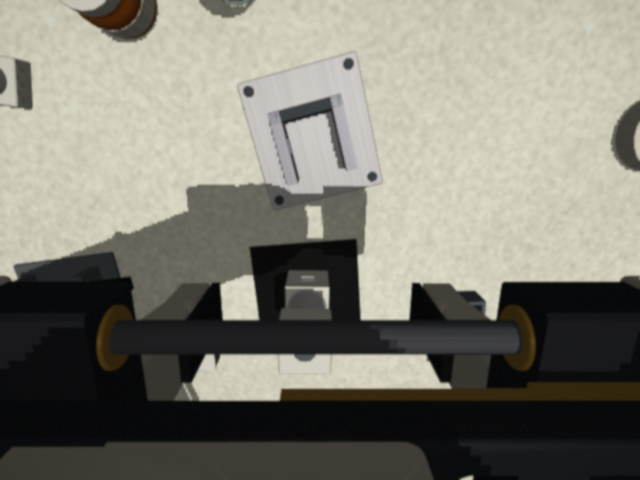

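View pics/v4s.png

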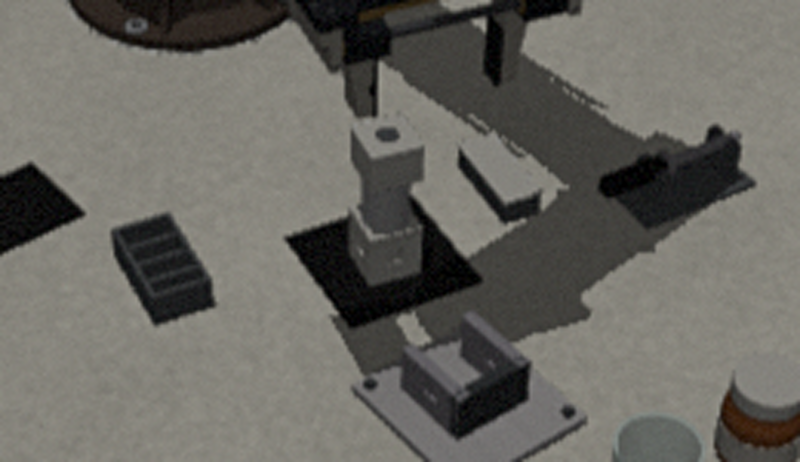

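```bash
python3 - <<'E'
from kin import *
im=cv2.imread('pics/w4.png',0).astype(float); c=cal('w4')
H=[]
for x,y in [(248,91),(348,63),(372,176),(279,200)]:
    w=im[y-9:y+10,x-9:x+10]; m=np.clip(np.median(w)*.7-w,0,None); yy,xx=np.mgrid[-9:10,-9:10]; m[(xx**2+yy**2)>64]=0
    H.append((x+(m*xx).sum()/m.sum(),y+(m*yy).sum()/m.sum()))
W=np.array([ray(c,h,.010)[:2] for h in H]); print(np.array(H),W,W.mean(0)); 
for i in range(4): d=W[(i+1)%4]-W[i]; print(np.linalg.norm(d),np.degrees(np.arctan2(d[1],d[0])))
C=np.array([ray(c,h,.010)[:2] for h in [(237,82),(355,52),(382,182),(274,209)]]);print('corners',C.mean(0))
s=cal('s4'); print('head top scene',ray(s,(325.8,193.5),.134))
# jaw/top via profile perpendicular: show predicted
E
```

```text
[[248.1648  91.18  ]
 [347.9658  63.3976]
 [371.7509 176.1442]
 [278.8214 199.7558]] [[ 0.6584  0.0754]
 [ 0.6842 -0.0213]
 [ 0.5775 -0.0496]
 [ 0.5518  0.0473]] [0.618  0.0129]
0.10007171549893847 -75.07777975715224
0.11038978596159783 -165.14278552751398
0.1002105572224111 104.83840484481549
0.11024343753461761 14.78502488945811
corners [0.6186 0.0126]
head top scene [0.4508 0.0171 0.134 ]
```

```bash
python3 - <<'E'
from kin import *
# predicted hole positions from w4 -> refine in top0 and scene0
b=np.array([.6180,.0129]);a=np.radians(14.95);ex=np.array([np.cos(a),np.sin(a)]);ey=np.array([-ex[1],ex[0]])
G=[b+sx*.055*ex+sy*.05*ey for sx,sy in((1,1),(1,-1),(-1,-1),(-1,1))]
for n in('top0','scene0'):
    im=cv2.imread(f'pics/{n}.png',0).astype(float);c=cal(n);W=[]
    for g in G:
        x,y=np.round(proj(c,np.r_[g,.01])[0]).astype(int); k=4
        w=im[y-k:y+k+1,x-k:x+k+1];m=np.clip(np.median(w)*.75-w,0,None);yy,xx=np.mgrid[-k:k+1,-k:k+1]
        W.append(ray(c,(x+(m*xx).sum()/m.sum(),y+(m*yy).sum()/m.sum()),.01)[:2])
    W=np.array(W);print(n,W.round(4).tolist(),W.mean(0),[round(float(np.linalg.norm(W[(i+1)%4]-W[i])),4) for i in range(4)],[round(float(np.degrees(np.arctan2(*(p-q_)[::-1]))),1) for p,q_ in((W[0],W[3]),(W[1],W[2]))])
pc,Rc,q=cur()
p2=np.array([.451,.0175,.30]);rows(p2,down(0)); q=chk(pc,Rc,p2,down(0),q)
p3=p2*[1,1,0]+[0,0,.275]; chk(p2,down(0),p3,down(0),q)
E
```

```text
top0 [[0.6585, 0.0768], [0.684, -0.0201], [0.5775, -0.0484], [0.5519, 0.048]] [0.618 0.014] [0.1002, 0.1102, 0.0998, 0.1105] [15.1, 14.9]
scene0 [[0.6589, 0.0759], [0.6852, -0.0218], [0.5789, -0.0506], [0.5576, 0.0436]] [0.6201 0.0118] [0.1011, 0.1101, 0.0966, 0.1064] [17.7, 15.2]
4 rows [-0.0232, -0.0024, 0.0294] [-0.05, 0.06, 0.02]
chk err 0.0 maxstep 1.8 q [ 27.3701   5.1039 -34.9152   0.     -49.9809  62.6299]
chk err 0.0 maxstep 0.3 q [ 27.3701   7.0658 -36.7434  -0.     -46.1908  62.6299]
```

Emit:
carry_out(
  plan=[
    [[-0.0232,-0.0024,0.01],[0,0,0],0],
    [[-0.0232,0.0046,0.02],[0,0,0],0],
    [[-0.0232,-0.0055,0.0294],[0,0,0],0],
    [[-0.0232,-0.0055,0.0294],[0,0,0],0],
    [[0,0,0.0294],[0,0,0],0],
    [[0,0,0.024],[0,0,0],0],
    [[0,0,0],[0,0,0],0],
  ],
)

```text
time_s: 12.37
tcp_pos: [0.4493, 0.0146, 0.2715]
eef_rot: [-179.9, 0.6, -0.2]
contact_force: [-0.7, 0.4, -0.2]
gripper_width: 0.0877
```

```bash
python3 - <<'E'
from kin import *
st(); rows([.451,.0175,.275],down(0))
E
```

```text
12.3667 [0.4493 0.0146 0.2715] [-179.9388    0.6456   -0.1979] F [-0.7103  0.4208 -0.2196] M [-0.1611  0.1218 -0.0809] w 0.08766087195287257 q [ 26.945    7.3916 -36.7334  -0.4818 -46.4226  63.1905]
1 rows [0.0016, -0.0029, -0.0035] [-0.06, 0.65, -0.2]
```

Emit:
carry_out(
  plan=[
    [[0.0016,-0.0029,-0.0025],[0,0.3,0],0],
    [[0,0,0],[0,0,0],255],
    [[0,0,0],[0,0,0],255],
    [[0,0,0],[0,0,0],255],
    [[0,0,0],[0,0,0],255],
    [[0,0,0],[0,0,0],255],
    [[0,0,0],[0,0,0],255],
    [[0,0,0],[0,0,0],255],
    [[0,0,0],[0,0,0],255],
  ],
  grip_force=40,
)

```text
time_s: 13.12
tcp_pos: [0.4528, 0.0187, 0.2783]
eef_rot: [-179.8, -0.1, 0.0]
contact_force: [-0.1, -1.3, 0.0]
gripper_width: 0.0435
```

```bash
python3 - <<'E'
from kin import *
S=[]
st(); pc,Rc,q=cur(); p1=pc+[0,0,.07]
B=np.array([.6132,.0119]);a=np.radians(15);ex=np.array([np.cos(a),np.sin(a)])
p2=np.r_[B-.008*ex,pc[2]+.07]; rows(p2,down(15),p1,Rc); q=chk(pc,Rc,p1,Rc,q); chk(p1,Rc,p2,down(15),q); print(p2)
E
```

```text
13.1167 [0.4528 0.0187 0.2783] [-179.8313   -0.1066    0.0182] F [-0.0843 -1.2971  0.0166] M [-0.2384 -0.0834 -0.0174] w 0.04350473176927683 q [ 27.3456   6.9362 -36.2781  -0.1389 -46.6136  62.7681]
4 rows [0.0379, 0.006, 0.0] [-0.04, -0.03, -3.75]
chk err 0.0 maxstep 0.9 q [ 27.3456   1.9988 -30.8575  -0.1204 -56.9716  62.7382]
chk err 0.0 maxstep 2.1 q [ 19.3957  16.4609 -12.9365  -0.     -60.6026  85.6043]
[0.6055 0.0098 0.3483]
```

Emit:
carry_out(
  plan=[
    [[0,0,-0.0175],[0,0,0],255],
    [[0,0,-0.0175],[0,0,0],255],
    [[0,0,-0.0175],[0,0,0],255],
    [[0,0,-0.0175],[0,0,0],255],
  ],
)

```text
time_s: 13.45
tcp_pos: [0.4523, 0.0184, 0.3484]
eef_rot: [-179.8, -0.0, 0.0]
contact_force: [0.8, 1.3, -2.9]
gripper_width: 0.0441
```

Emit:
carry_out(
  plan=[
    [[0.019,0.003,0],[0,0,-1.875],255],
    [[0.019,0.003,0],[0,0,-1.875],255],
    [[0.019,0.003,0],[0,0,-1.875],255],
    [[0.019,0.003,0],[0,0,-1.875],255],
    [[0.019,0.003,0],[0,0,-1.875],255],
    [[0.019,0.003,0],[0,0,-1.875],255],
    [[0.019,0.003,0],[0,0,-1.875],255],
    [[0.019,0.003,0],[0,0,-1.875],255],
    [[0,0,0],[0,0,0],255],
    [[0,0,0],[0,0,0],255],
  ],
)

```text
time_s: 14.28
tcp_pos: [0.6063, 0.0121, 0.3469]
eef_rot: [-179.8, 0.0, 15.0]
contact_force: [-1.0, -0.6, -3.0]
gripper_width: 0.044
```

```bash
cat >> kin.py <<'E'
def avg(n=4): # average readings, each a fresh camera period
    P_,E_=[],[]
    for i in range(n):
        s=r.get_state();P_.append(s['tcp_pos']);E_.append(R.from_euler('xyz',s['eef_rot'],degrees=True).as_quat())
        r.capture('top')
    Rm=R.from_quat(E_).mean(); print('avg',np.mean(P_,0),np.std(P_,0),Rm.as_euler('xyz',degrees=True)); return np.mean(P_,0),Rm
E
python3 - <<'E'
from kin import *
st(); pm,Rm=avg(5)
B=np.array([.6132,.0119]);a=np.radians(15);ex=np.array([np.cos(a),np.sin(a)]);ey=np.array([-ex[1],ex[0]])
print('local',(pm[:2]-B)@ex,(pm[:2]-B)@ey)
rows(np.r_[B-.006*ex,pm[2]],down(15),pm,Rm)
cap('scene','s5');a_=cv2.imread('pics/s5.png')[170:310,270:430]
w,_=cap('wrist','w5'); w=w[:,:,::-1]
cv2.imwrite('pics/v5.png',np.hstack([cv2.resize(a_,(400,350),interpolation=cv2.INTER_CUBIC),cv2.resize(w,(400,350))]))
E
```

```text
14.2833 [0.6063 0.0121 0.3469] [-179.8483    0.0029   14.9665] F [-1.0145 -0.6013 -2.9608] M [-0.0911  0.0415  0.0108] w 0.04403452447973635 q [ 19.5274  16.6162 -12.8266  -0.1739 -60.5482  85.5245]
avg [0.6056 0.012  0.3476] [0.0004 0.     0.0005] [-179.848    -0.0394   14.9788]
local -0.007331967934251646 0.002089169718972878
1 rows [0.0013, 0.0021, -0.0] [-0.15, -0.04, -0.02]
```

View pics/v5.png

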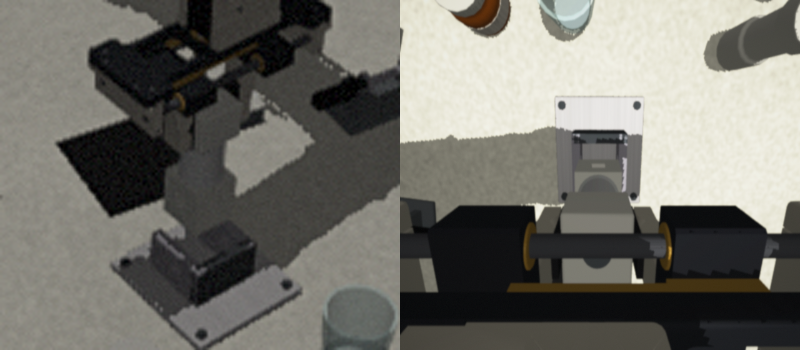

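```bash
python3 - <<'E'
from kin import *
im=cv2.imread('pics/w5.png',0).astype(float);c=cal('w5');W=[];k=7
for x,y in((259,144),(379,144),(379,269),(258,269)):
    w=im[y-k:y+k+1,x-k:x+k+1];m=np.clip(np.median(w)*.7-w,0,None);yy,xx=np.mgrid[-k:k+1,-k:k+1]
    u=(x+(m*xx).sum()/m.sum(),y+(m*yy).sum()/m.sum());W.append(ray(c,u,.01)[:2]);print(u)
W=np.array(W);print(W,[np.linalg.norm(W[(i+1)%4]-W[i]) for i in range(4)]);a=np.radians(15);ex=np.array([np.cos(a),np.sin(a)])
print('origin from top pair',W[:2].mean(0)-.060*ex,'from four',W.mean(0)-.005*ex)
# face of head: edges in row scan
for y in(290,340,380):
    row=im[y];g=np.diff(row);i=np.argsort(-np.abs(g[200:440]))[:6]+200;print(y,sorted(i.tolist()))
E
```

```text
(np.float64(258.3821164021164), np.float64(143.98232804232805))
(np.float64(378.5996155585708), np.float64(144.20296246042514))
(np.float64(374.38255991840896), np.float64(267.91956484786675))
(np.float64(262.1824015606551), np.float64(268.7363827711895))
[[ 0.6584  0.0755]
 [ 0.6842 -0.0213]
 [ 0.579  -0.0508]
 [ 0.5516  0.048 ]] [np.float64(0.10020617581767144), np.float64(0.10924511415629821), np.float64(0.10252545960278818), np.float64(0.11029943323075979)]
origin from top pair [0.6133 0.0116] from four [0.6134 0.0116]
290 [214, 215, 216, 403, 415, 416]
340 [428, 429, 430, 433, 434, 435]
380 [259, 369, 370, 376, 377, 378]
```

Emit:
carry_out(
  plan=[
    [[0.0013,0.0021,0],[-0.15,0,0],255],
    [[0,0,0.008],[0,0,0],255],
    [[0,0,0.008],[0,0,0],255],
    [[0,0,0.003],[0,0,0],255],
    [[0,0,0.002],[0,0,0],255],
    [[0,0,0.002],[0,0,0],255],
    [[0,0,0.002],[0,0,0],255],
  ],
)

```text
time_s: 15.22
tcp_pos: [0.6084, 0.0106, 0.3248]
eef_rot: [180.0, -0.2, 15.1]
contact_force: [1.5, 2.6, 0.1]
gripper_width: 0.044
```

Emit:
carry_out(
  plan=[
    [[0,0,0.002],[0,0,0],255],
    [[0,0,0.003],[0,0,0],255],
    [[0,0,0.003],[0,0,0],255],
  ],
)

```text
time_s: 15.47
tcp_pos: [0.6079, 0.0105, 0.3151]
eef_rot: [-180.0, -0.1, 15.0]
contact_force: [-0.4, 1.7, -1.6]
gripper_width: 0.0436
```

Emit:
carry_out(
  plan=[
    [[0,0,0.006],[0,0,0],255],
    [[0,0,0.006],[0,0,0],255],
    [[0,0,0.006],[0,0,0],255],
    [[0,0,0.004],[0,0,0],255],
    [[0,0,0.002],[0,0,0],255],
    [[0,0,0.002],[0,0,0],255],
    [[0,0,0.001],[0,0,0],255],
  ],
)

```text
time_s: 16.05
tcp_pos: [0.608, 0.0105, 0.2881]
eef_rot: [180.0, -0.1, 15.0]
contact_force: [-1.0, 2.9, -1.2]
gripper_width: 0.044
```

Emit:
carry_out(
  plan=[
    [[0,0,0.001],[0,0,0],255],
    [[0,0,0.001],[0,0,0],255],
  ],
)

```text
time_s: 16.22
tcp_pos: [0.6081, 0.0105, 0.2866]
eef_rot: [180.0, -0.2, 15.0]
contact_force: [-1.8, 3.3, 0.0]
gripper_width: 0.0436
```

Emit:
carry_out(
  plan=[
    [[0,0,0.001],[0,0,0],255],
    [[0,0,0.001],[0,0,0],255],
  ],
)

```text
time_s: 16.38
tcp_pos: [0.6081, 0.0105, 0.2846]
eef_rot: [180.0, -0.2, 15.0]
contact_force: [-0.7, 3.2, -0.6]
gripper_width: 0.0437
```

Emit:
carry_out(
  plan=[
    [[0,-0.0004,0.0008],[0,0,0],255],
    [[0,0,0.0008],[0,0,0],255],
  ],
)

```text
time_s: 16.55
tcp_pos: [0.6083, 0.0107, 0.2842]
eef_rot: [179.9, -0.2, 15.0]
contact_force: [-4.9, 2.1, 12.2]
gripper_width: 0.0438
```

Emit:
carry_out(
  plan=[
    [[0,0,0.0008],[0,0,0],255],
    [[0,0,0],[0,0,0],255],
  ],
)

```text
time_s: 16.72
tcp_pos: [0.6083, 0.0105, 0.2842]
eef_rot: [179.9, -0.2, 15.1]
contact_force: [-3.5, 1.1, 12.4]
gripper_width: 0.0437
```

Emit:
carry_out(
  plan=[
    [[0.001,0,-0.0004],[0,0,0],255],
    [[0.001,0,0],[0,0,0],255],
    [[0.001,0,0],[0,0,0],255],
    [[0.001,0,0],[0,0,0],255],
    [[0.0005,0,0],[0,0,0],255],
  ],
)

```text
time_s: 17.13
tcp_pos: [0.6114, 0.011, 0.2842]
eef_rot: [179.9, -0.0, 15.0]
contact_force: [-9.8, -0.7, 16.8]
gripper_width: 0.0438
```

Emit:
carry_out(
  plan=[
    [[0.0007,0,0],[0,0,0],255],
    [[0.0007,0,0],[0,0,0],255],
  ],
)

```text
time_s: 17.3
tcp_pos: [0.6127, 0.0112, 0.2843]
eef_rot: [179.9, -0.0, 15.0]
contact_force: [-9.3, -0.9, 16.5]
gripper_width: 0.0443
```

Emit:
carry_out(
  plan=[
    [[0.0007,0,0],[0,0,0],255],
    [[0,0,0],[0,0,0],255],
  ],
)

```text
time_s: 17.47
tcp_pos: [0.6135, 0.0115, 0.2843]
eef_rot: [179.9, -0.0, 15.0]
contact_force: [-9.2, -0.5, 16.6]
gripper_width: 0.044
```

Emit:
carry_out(
  plan=[
    [[0.0007,0,-0.0003],[0,0,0],255],
    [[0,0,0],[0,0,0],255],
  ],
)

```text
time_s: 17.63
tcp_pos: [0.614, 0.0116, 0.2844]
eef_rot: [179.9, 0.0, 15.0]
contact_force: [-8.8, -0.3, 15.7]
gripper_width: 0.0437
```

Emit:
carry_out(
  plan=[
    [[0.0007,0,0],[0,0,0],255],
    [[0,0,0],[0,0,0],255],
  ],
)

```text
time_s: 17.8
tcp_pos: [0.6148, 0.0118, 0.2844]
eef_rot: [179.9, -0.0, 15.0]
contact_force: [-8.9, -1.1, 15.0]
gripper_width: 0.0436
```

Emit:
carry_out(
  plan=[
    [[0.0007,0,0],[0,0,0],255],
    [[0,0,0],[0,0,0],255],
  ],
)

```text
time_s: 17.97
tcp_pos: [0.6155, 0.012, 0.2845]
eef_rot: [179.9, -0.0, 15.0]
contact_force: [-8.1, -0.3, 16.1]
gripper_width: 0.0437
```

Emit:
carry_out(
  plan=[
    [[0.0007,0,-0.0002],[0,0,0],255],
    [[0,0,0],[0,0,0],255],
  ],
)

```text
time_s: 18.13
tcp_pos: [0.6161, 0.0121, 0.2845]
eef_rot: [179.9, 0.0, 15.0]
contact_force: [-9.0, -0.7, 14.1]
gripper_width: 0.0438
```

Emit:
carry_out(
  plan=[
    [[0.0007,0,0],[0,0,0],255],
    [[0,0,0],[0,0,0],255],
  ],
)

```text
time_s: 18.3
tcp_pos: [0.6168, 0.0124, 0.2845]
eef_rot: [179.9, -0.0, 15.0]
contact_force: [-7.0, -1.0, 14.6]
gripper_width: 0.044
```

Emit:
carry_out(
  plan=[
    [[0.0005,0,0],[0,0,0],255],
    [[0,0,0],[0,0,0],255],
  ],
)

```text
time_s: 18.47
tcp_pos: [0.6173, 0.0125, 0.2846]
eef_rot: [179.9, -0.0, 15.0]
contact_force: [-7.5, -0.6, 14.0]
gripper_width: 0.0436
```

Emit:
carry_out(
  plan=[
    [[0.0007,0,-0.0002],[0,0,0],255],
    [[0,0,0],[0,0,0],255],
  ],
)

```text
time_s: 18.63
tcp_pos: [0.6179, 0.0126, 0.2846]
eef_rot: [179.9, 0.0, 15.0]
contact_force: [-8.1, -0.8, 12.5]
gripper_width: 0.0438
```

Emit:
carry_out(
  plan=[
    [[0.0007,0,0],[0,0,0],255],
    [[0,0,0],[0,0,0],255],
  ],
)

```text
time_s: 18.8
tcp_pos: [0.6186, 0.0128, 0.2846]
eef_rot: [179.9, 0.0, 15.0]
contact_force: [-8.1, -0.9, 12.5]
gripper_width: 0.044
```

```bash
python3 - <<'E'
from kin import *
st(); w,_=cap('wrist','w6'); cv2.imwrite('pics/v6.png',cv2.resize(w[100:340,200:440],(600,600),interpolation=cv2.INTER_CUBIC)[:,:,::-1])
E
```

```text
18.8 [0.6186 0.0128 0.2846] [179.893    0.0041  15.0324] F [-8.0987 -0.9011 12.4729] M [-0.3604  3.5044 -0.07  ] w 0.0439571770837525 q [ 19.2794  21.0067 -15.5696   0.1324 -53.4358  85.674 ]
```

View pics/v6.png

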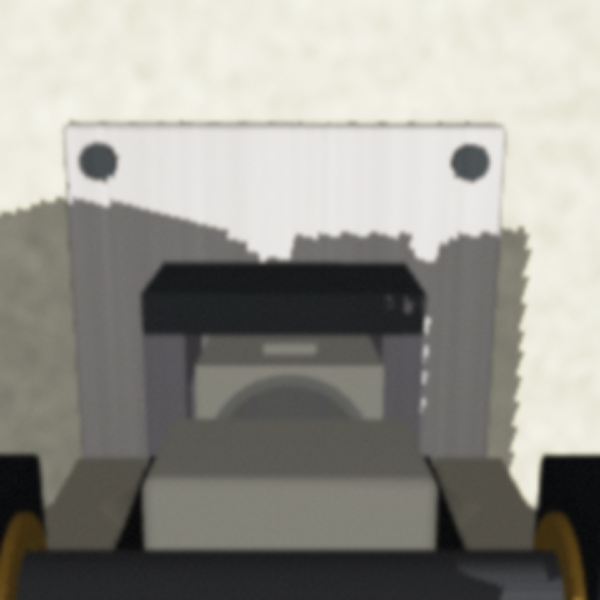

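```bash
python3 - <<'E'
from kin import *
c=cal('w6');B=np.array([.6133,.0117]);a=np.radians(15);ex=np.array([np.cos(a),np.sin(a)]);ey=np.array([-ex[1],ex[0]])
im=cv2.imread('pics/w6.png',0).astype(float)
print(im[224:252,312:320].mean(1).round(0).tolist())
L=lambda p:((p[:2]-B)@ex*1000,(p[:2]-B)@ey*1000)
for n,u,z in(('stop back top',(316,217.5),.052),('stop front',(316,232),.052),('foot edge',(316,245.5),.058),('footL',(278,246),.058),('footR',(353,246),.058),('head L',(257.5,291),.14),('head R',(375,291),.14),('jawL in',(274.5,240),.052),('jawR in',(353.5,240),.052),('hole L',(239.3,164.5),.01),('holeR',(388,164.5),.01)): print(n,L(ray(c,u,z)))
E
```

```text
[34.0, 33.0, 33.0, 33.0, 33.0, 33.0, 33.0, 34.0, 38.0, 51.0, 70.0, 84.0, 94.0, 109.0, 122.0, 128.0, 124.0, 112.0, 98.0, 90.0, 90.0, 97.0, 112.0, 125.0, 126.0, 120.0, 108.0, 99.0]
stop back top (np.float64(32.29988021674967), np.float64(-1.908340708448904))
stop front (np.float64(23.524884611794732), np.float64(-1.919284068102289))
foot edge (np.float64(16.945250524866978), np.float64(-1.908876635637306))
footL (np.float64(16.63403386021115), np.float64(20.22343190143762))
footR (np.float64(16.649026739652232), np.float64(-23.468388178596314))
head L (np.float64(23.810595072609637), np.float64(19.64900396842433))
head R (np.float64(23.813846909324045), np.float64(-23.137255576639888))
jawL in (np.float64(18.59073339258223), np.float64(22.832447525821976))
jawR in (np.float64(18.608522715325105), np.float64(-24.30666889533121))
hole L (np.float64(59.80451567332505), np.float64(49.78156070079824))
holeR (np.float64(59.883123952034346), np.float64(-50.65420078540592))
```

Emit:
carry_out(
  plan=[
    [[-0.001,0,-0.0004],[0,0,0],255],
    [[-0.001,-0.0005,0],[0,0,0],150],
    [[0,0,0],[0,0,0],130],
    [[0,0,0],[0,0,0],110],
    [[0,0,0],[0,0,0],100],
    [[0,0,0],[0,0,0],100],
    [[0,0,0],[0,0,0],100],
    [[0,0,0],[0,0,0],100],
  ],
)

```text
time_s: 19.52
tcp_pos: [0.6175, 0.014, 0.2834]
eef_rot: [180.0, -0.1, 15.0]
contact_force: [-0.4, -0.3, 0.8]
gripper_width: 0.0536
```

```bash
python3 - <<'E'
from kin import *
st(); cap('wrist','w7');c=cal('w7');B=np.array([.6133,.0117]);a=np.radians(15);ex=np.array([np.cos(a),np.sin(a)])
im=cv2.imread('pics/w7.png',0).astype(float)
print([(i+210,int(v)) for i,v in enumerate(im[210:310,312:320].mean(1))])
E
```

```text
19.5167 [0.6175 0.014  0.2834] [179.9887  -0.1319  15.0228] F [-0.4023 -0.271   0.8051] M [-0.0723 -0.0041  0.0154] w 0.053593610203393864 q [ 19.3941  20.9527 -15.7994   0.0267 -53.1173  85.6127]
[(210, 23), (211, 24), (212, 24), (213, 24), (214, 24), (215, 24), (216, 25), (217, 28), (218, 31), (219, 32), (220, 33), (221, 33), (222, 32), (223, 33), (224, 32), (225, 33), (226, 32), (227, 33), (228, 33), (229, 33), (230, 32), (231, 33), (232, 37), (233, 51), (234, 71), (235, 85), (236, 89), (237, 90), (238, 94), (239, 105), (240, 117), (241, 124), (242, 126), (243, 125), (244, 121), (245, 109), (246, 96), (247, 91), (248, 90), (249, 90), (250, 91), (251, 99), (252, 113), (253, 122), (254, 122), (255, 115), (256, 104), (257, 97), (258, 95), (259, 93), (260, 89), (261, 84), (262, 82), (263, 82), (264, 82), (265, 82), (266, 81), (267, 82), (268, 82), (269, 81), (270, 82), (271, 82), (272, 81), (273, 82), (274, 81), (275, 82), (276, 81), (277, 82), (278, 82), (279, 81), (280, 82), (281, 84), (282, 87), (283, 89), (284, 89), (285, 89), (286, 89), (287, 89), (288, 90), (289, 89), (290, 89), (291, 89), (292, 90), (293, 90), (294, 90), (295, 90), (296, 90), (297, 90), (298, 90), (299, 90), (300, 90), (301, 90), (302, 91), (303, 90), (304, 91), (305, 91), (306, 91), (307, 91), (308, 90), (309, 91)]
```

```bash
python3 - <<'E'
from kin import *
B=np.array([.6133,.0117]);a=np.radians(15);ex=np.array([np.cos(a),np.sin(a)])
for n,T in(('w6',(233,245,267,291)),('w7',(233.5,251.3,260.5,281.5))):
    c=cal(n)
    for v,z in zip(T,(.052,.058,.104,.140)): print(n,v,z,((ray(c,(316,v),z)[:2]-B)@ex*1000).round(2))
E
```

```text
w6 233 0.052 22.91
w6 245 0.058 17.25
w6 267 0.104 20.17
w6 291 0.14 23.81
w7 233.5 0.052 22.64
w7 251.3 0.058 13.5
w7 260.5 0.104 23.33
w7 281.5 0.14 27.52
```

```bash
python3 - <<'E'
from kin import *
st(); b,_=cap('scene','s7'); w=cv2.imread('pics/w7.png')[100:340,200:440]
cv2.imwrite('pics/v7.png',np.hstack([cv2.resize(w,(400,400),interpolation=cv2.INTER_CUBIC),cv2.resize(b[190:290,300:400],(400,400),interpolation=cv2.INTER_CUBIC)[:,:,::-1]]))
E
```

```text
19.5667 [0.6175 0.014  0.2833] [179.9871  -0.1252  15.0244] F [ 0.0044  0.2373 -1.1739] M [-0.0528 -0.0408  0.0216] w 0.05343894813650311 q [ 19.3965  20.9532 -15.8009   0.0281 -53.122   85.6111]
```

View pics/v7.png

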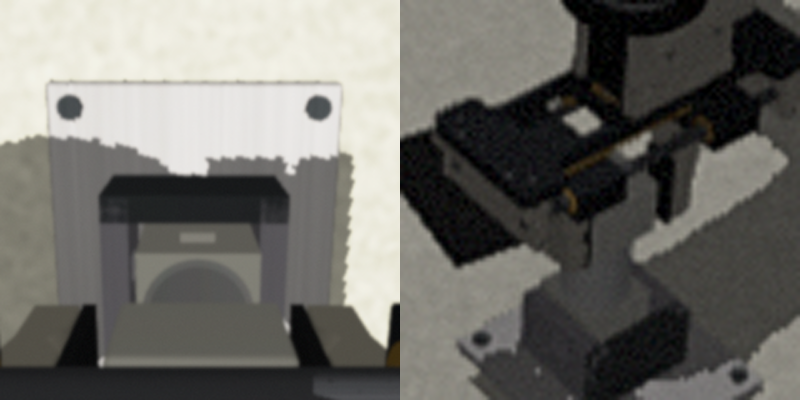

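```bash
python3 - <<'E'
from kin import *
B=np.array([.6133,.0117]);a=np.radians(15);ex=np.array([np.cos(a),np.sin(a)]);ey=np.array([-ex[1],ex[0]])
c=cal('w7')
for v,z in zip((233.5,251.2,282,319.5),(.052,.058,.104,.140)): print(v,z,((ray(c,(316,v),z)[:2]-B)@ex*1000).round(2))
im=cv2.imread('pics/w7.png',0).astype(int)
for row,z in((252,.058),(290,.11)):
    for lo,hi in((240,300),(330,400)):
        g=np.abs(np.diff(im[row-1:row+2].mean(0)[lo:hi])); i=np.argsort(-g)[:4]+lo; print(row,[(int(k),round(float((ray(c,(k+.5,row),z)[:2]-B)@ey*1000),1)) for k in sorted(i)])
E
```

```text
233.5 0.052 22.64
251.2 0.058 13.56
282 0.104 12.86
319.5 0.14 12.51
252 [(276, 22.8), (278, 21.7), (279, 21.1), (280, 20.5)]
252 [(355, -23.1), (356, -23.7), (371, -32.4), (372, -33.0)]
290 [(245, 31.5), (246, 31.0), (256, 26.6), (257, 26.1)]
290 [(373, -25.8), (374, -26.3), (384, -30.7), (385, -31.2)]
```

Emit:
carry_out(
  plan=[
    [[-0.0065,0.0006,0],[0,0,0],70],
    [[-0.0065,0.0006,0],[0,0,0],70],
    [[0,0,0],[0,0,0],70],
    [[0,0,0],[0,0,0],255],
    [[0,0,0],[0,0,0],255],
    [[0,0,0],[0,0,0],255],
    [[0,0,0],[0,0,0],255],
    [[0,0,0],[0,0,0],255],
  ],
  grip_force=60,
)

```text
time_s: 20.28
tcp_pos: [0.6054, 0.0094, 0.2836]
eef_rot: [180.0, -0.2, 15.0]
contact_force: [-0.3, 0.1, 0.8]
gripper_width: 0.0436
```

Emit:
carry_out(
  plan=[
    [[0,0,-0.001],[0,0,0],255],
    [[0,0,-0.001],[0,0,0],255],
    [[0,0,0],[0,0,0],255],
  ],
)

```text
time_s: 20.53
tcp_pos: [0.605, 0.0093, 0.2853]
eef_rot: [180.0, -0.1, 15.0]
contact_force: [1.3, 0.4, -2.9]
gripper_width: 0.0437
```

Emit:
carry_out(
  plan=[
    [[0.001,0,0],[0,0,0],255],
    [[0.001,0,0],[0,0,0],255],
    [[0.001,0,0],[0,0,0],255],
    [[0.001,0,0],[0,0,0],255],
    [[0,0,0],[0,0,0],255],
  ],
)

```text
time_s: 20.95
tcp_pos: [0.6093, 0.0105, 0.2854]
eef_rot: [180.0, -0.1, 15.0]
contact_force: [-0.1, -1.0, -3.1]
gripper_width: 0.0438
```

Emit:
carry_out(
  plan=[
    [[0.001,0,0.0004],[0,0,0],255],
    [[0.001,0,0.0004],[0,0,0],255],
    [[0.001,0,0],[0,0,0],255],
    [[0,0,0],[0,0,0],255],
  ],
)

```text
time_s: 21.28
tcp_pos: [0.6121, 0.0112, 0.2847]
eef_rot: [180.0, -0.1, 15.0]
contact_force: [-0.7, 0.6, -2.4]
gripper_width: 0.0438
```

Emit:
carry_out(
  plan=[
    [[0.0007,0,0],[0,0,0],255],
    [[0,0,0],[0,0,0],255],
  ],
)

```text
time_s: 21.45
tcp_pos: [0.6127, 0.0114, 0.2848]
eef_rot: [180.0, -0.1, 15.0]
contact_force: [-0.3, 0.2, -3.1]
gripper_width: 0.0438
```

Emit:
carry_out(
  plan=[
    [[0.0007,0,0],[0,0,0],255],
    [[0,0,0],[0,0,0],255],
  ],
)

```text
time_s: 21.62
tcp_pos: [0.6134, 0.0116, 0.2848]
eef_rot: [180.0, -0.1, 15.0]
contact_force: [-0.1, -0.2, -2.2]
gripper_width: 0.0436
```

Emit:
carry_out(
  plan=[
    [[0.0005,0,0],[0,0,0],255],
    [[0,0,0],[0,0,0],255],
  ],
)

```text
time_s: 21.78
tcp_pos: [0.6139, 0.0117, 0.2848]
eef_rot: [180.0, -0.1, 15.0]
contact_force: [0.0, -0.2, -2.7]
gripper_width: 0.0435
```

Emit:
carry_out(
  plan=[
    [[0.0006,0,0],[0,0,0],255],
    [[0,0,0],[0,0,0],255],
  ],
)

```text
time_s: 21.95
tcp_pos: [0.6145, 0.0118, 0.2848]
eef_rot: [180.0, -0.1, 15.0]
contact_force: [1.1, -0.1, -2.6]
gripper_width: 0.0437
```

Emit:
carry_out(
  plan=[
    [[0.0006,0,0],[0,0,0],255],
    [[0,0,0],[0,0,0],255],
  ],
)

```text
time_s: 22.12
tcp_pos: [0.615, 0.012, 0.2848]
eef_rot: [180.0, -0.1, 15.0]
contact_force: [0.7, 0.1, -3.1]
gripper_width: 0.0438
```

Emit:
carry_out(
  plan=[
    [[0.0005,0,0],[0,0,0],255],
    [[0,0,0],[0,0,0],255],
  ],
)

```text
time_s: 22.28
tcp_pos: [0.6153, 0.012, 0.2847]
eef_rot: [180.0, -0.1, 15.0]
contact_force: [-1.0, 0.5, -1.5]
gripper_width: 0.0435
```

```bash
python3 - <<'E'
from kin import *
st(); cap('wrist','w8'); im=cv2.imread('pics/w8.png',0).astype(float)
print([(i+225,int(v)) for i,v in enumerate(im[225:300,312:320].mean(1))])
E
```

```text
22.2833 [0.6153 0.012  0.2847] [179.9872  -0.1037  15.0147] F [-0.9572  0.5495 -1.5437] M [-0.0914  0.3932 -0.0551] w 0.04346094955917539 q [ 19.288   20.6956 -16.0037   0.0255 -53.1982  85.7114]
[(225, 33), (226, 33), (227, 37), (228, 51), (229, 72), (230, 88), (231, 101), (232, 114), (233, 122), (234, 122), (235, 113), (236, 103), (237, 98), (238, 96), (239, 94), (240, 89), (241, 86), (242, 84), (243, 84), (244, 84), (245, 84), (246, 85), (247, 84), (248, 85), (249, 84), (250, 84), (251, 85), (252, 84), (253, 84), (254, 84), (255, 84), (256, 85), (257, 86), (258, 88), (259, 89), (260, 90), (261, 90), (262, 90), (263, 90), (264, 90), (265, 91), (266, 91), (267, 91), (268, 91), (269, 91), (270, 91), (271, 91), (272, 91), (273, 91), (274, 91), (275, 91), (276, 91), (277, 91), (278, 91), (279, 91), (280, 91), (281, 91), (282, 91), (283, 91), (284, 93), (285, 96), (286, 102), (287, 110), (288, 117), (289, 121), (290, 124), (291, 125), (292, 125), (293, 125), (294, 125), (295, 125), (296, 125), (297, 125), (298, 125), (299, 125)]
```

```bash
python3 - <<'E'
from kin import *
B=np.array([.6133,.0117]);a=np.radians(15);ex=np.array([np.cos(a),np.sin(a)])
c=cal('w8')
for v,z in((228.7,.052),(231.2,.0592),(257,.1052),(286.5,.1412)): print(v,((ray(c,(316,v),z)[:2]-B)@ex*1000).round(2))
E
```

```text
228.7 22.5
231.2 22.79
257 22.26
286.5 22.85
```

Emit:
carry_out(
  plan=[
    [[0.0005,0,0],[0,0,0],255],
    [[0,0,0],[0,0,0],255],
  ],
)

```text
time_s: 22.5
tcp_pos: [0.6155, 0.0121, 0.2846]
eef_rot: [180.0, -0.1, 15.0]
contact_force: [-3.0, -0.8, -1.3]
gripper_width: 0.0436
```

Emit:
carry_out(
  plan=[
    [[0.0005,0,0],[0,0,0],255],
    [[0,0,0],[0,0,0],255],
  ],
)

```text
time_s: 22.67
tcp_pos: [0.6158, 0.0121, 0.2845]
eef_rot: [180.0, -0.0, 15.0]
contact_force: [-5.4, -0.3, 0.3]
gripper_width: 0.0434
```

Emit:
carry_out(
  plan=[
    [[0,0,0.0004],[0,0,0],255],
    [[0,0,0.0004],[0,0,0],255],
    [[0,0,0],[0,0,0],255],
  ],
)

```text
time_s: 22.92
tcp_pos: [0.6158, 0.0121, 0.2837]
eef_rot: [180.0, -0.0, 15.0]
contact_force: [-5.2, -1.7, 0.3]
gripper_width: 0.044
```

Emit:
carry_out(
  plan=[
    [[0,0,0.0004],[0,0,0],255],
    [[0,0,0],[0,0,0],255],
  ],
)

```text
time_s: 23.08
tcp_pos: [0.6157, 0.0121, 0.2836]
eef_rot: [180.0, -0.0, 15.0]
contact_force: [-5.5, -0.8, 2.8]
gripper_width: 0.0439
```

Emit:
carry_out(
  plan=[
    [[0,0,0],[0,0,0],140],
    [[0,0,0],[0,0,0],100],
    [[0,0,0],[0,0,0],0],
    [[0,0,0],[0,0,0],0],
    [[0,0,0],[0,0,0],0],
    [[0,0,0],[0,0,0],0],
    [[0,0,0],[0,0,0],0],
    [[0,0,-0.02],[0,0,0],0],
    [[0,0,-0.03],[0,0,0],0],
    [[0,0,-0.03],[0,0,0],0],
    [[0,0,0],[0,0,0],0],
  ],
)

```text
time_s: 24.0
tcp_pos: [0.6179, 0.0125, 0.3702]
eef_rot: [179.9, -0.7, 15.1]
contact_force: [1.0, 0.3, 0.3]
gripper_width: 0.0877
```

```bash
python3 - <<'E'
from kin import *
st(); cap('wrist','w9'); im=cv2.imread('pics/w9.png',0).astype(float)
B=np.array([.6133,.0117]);a=np.radians(15);ex=np.array([np.cos(a),np.sin(a)]);ey=np.array([-ex[1],ex[0]])
c=cal('w9'); L=lambda x,y,z:np.r_[B+x*ex+y*ey,z]
print('pred',proj(c,[L(.0225,0,.052),L(.0225,0,.058),L(.022,.0,.104),L(.022,0,.14),L(0,.0235,.052),L(0,-.0235,.052)]))
x=int(proj(c,[L(.0225,0,.055)])[0,0]); v=im[:,x-4:x+4].mean(1); print([(i,int(v[i])) for i in range(215,300)])
# top camera: pin & cradle numbers
im=cv2.imread('pics/top0.png'); c=cal('top0')
g=cv2.cvtColor(im,cv2.COLOR_BGR2GRAY)[255:305,120:205]
m=(g<38).astype(np.uint8); n,l,s_,ce=cv2.connectedComponentsWithStats(m)
for i in range(1,n):
    if s_[i,4]>25:
        yx=np.argwhere(l==i); (cx,cy),(w,h),an=cv2.minAreaRect(yx[:,::-1].astype(np.float32)); print(s_[i],ce[i]+[120,255],(cx+120,cy+255),w,h,an)
E
```

```text
24.0 [0.6179 0.0125 0.3702] [179.8992  -0.686   15.0833] F [1.0331 0.2738 0.2669] M [-0.0149 -0.2456 -0.0042] w 0.08767469023821685 q [ 19.2856  16.3794 -10.0582   0.1694 -62.8857  85.7208]
pred [[313.1897 210.9135]
 [313.1573 212.2625]
 [312.8596 225.3715]
 [312.5423 238.6958]
 [285.0355 237.4802]
 [341.3296 237.5504]]
[(215, 94), (216, 85), (217, 79), (218, 75), (219, 72), (220, 69), (221, 68), (222, 68), (223, 68), (224, 69), (225, 70), (226, 72), (227, 74), (228, 74), (229, 74), (230, 74), (231, 75), (232, 74), (233, 75), (234, 75), (235, 75), (236, 76), (237, 80), (238, 88), (239, 96), (240, 102), (241, 104), (242, 105), (243, 105), (244, 105), (245, 105), (246, 105), (247, 105), (248, 105), (249, 105), (250, 105), (251, 105), (252, 105), (253, 105), (254, 105), (255, 105), (256, 105), (257, 104), (258, 99), (259, 85), (260, 64), (261, 48), (262, 41), (263, 40), (264, 40), (265, 40), (266, 40), (267, 40), (268, 40), (269, 40), (270, 40), (271, 39), (272, 40), (273, 39), (274, 40), (275, 40), (276, 40), (277, 39), (278, 40), (279, 40), (280, 40), (281, 40), (282, 40), (283, 40), (284, 40), (285, 44), (286, 56), (287, 77), (288, 94), (289, 102), (290, 104), (291, 104), (292, 104), (293, 104), (294, 103), (295, 103), (296, 104), (297, 104), (298, 103), (299, 103)]
[ 47  14  31  19 321] [180.2212 276.6417] (180.60001373291016, 275.1999969482422) 16.994115829467773 31.304948806762695 63.43495178222656
[13 19  9  6 28] [138.2857 276.9286] (137.0, 276.5) 5.0 8.0 90.0
[15 26 30 12 99] [147.1313 285.5657] (148.98630142211914, 284.3698616027832) 8.1105375289917 30.124853134155273 65.55604553222656
```

```bash
python3 - <<'E'
from kin import *
pc,Rc,q=cur(); p2=np.array([.452,.285,.35]); rows(p2,down(-82.4)); chk(pc,Rc,p2,down(-82.4),q,20)
c=cal('top0'); print('disp top',ray(c,(357,106),.125)[:2],'base mid',ray(c,(353,137),0)[:2])
c=cal('scene0'); print('scene disp top',ray(c,(323,314),.125)[:2],'base',ray(c,(323,350),0)[:2])
E
```

```text
14 rows [-0.0226, -0.0123, 0.0011] [-0.03, -0.03, 6.96]
chk err 0.0 maxstep 6.6 q [ 53.2679   9.8653 -21.544    0.     -58.5907 -45.6679]
disp top [ 0.7873 -0.1221] base mid [ 0.7701 -0.1241]
scene disp top [ 0.7793 -0.1271] base [ 0.771  -0.1216]
```

Emit:
carry_out(
  plan=[
    [[-0.0226,-0.0123,0.0011],[0,0,6.96],0],
    [[-0.0226,-0.0123,0.0011],[0,0,6.96],0],
    [[-0.0226,-0.0123,0.0011],[0,0,6.96],0],
    [[-0.0226,-0.0123,0.0011],[0,0,6.96],0],
    [[-0.0226,-0.0123,0.0011],[0,0,6.96],0],
    [[-0.0226,-0.0123,0.0011],[0,0,6.96],0],
    [[-0.0226,-0.0123,0.0011],[0,0,6.96],0],
  ],
)

```text
time_s: 24.63
tcp_pos: [0.4705, 0.1113, 0.3551]
eef_rot: [-179.9, -0.1, -34.1]
contact_force: [-0.2, -0.1, 0.1]
gripper_width: 0.0879
```

Emit:
carry_out(
  plan=[
    [[-0.0226,-0.0123,0.0011],[0,0,6.96],0],
    [[-0.0226,-0.0123,0.0011],[0,0,6.96],0],
    [[-0.0226,-0.0123,0.0011],[0,0,6.96],0],
    [[-0.0226,-0.0123,0.0011],[0,0,6.96],0],
    [[-0.0226,-0.0123,0.0011],[0,0,6.96],0],
    [[-0.0226,-0.0123,0.0011],[0,0,6.96],0],
    [[-0.0226,-0.0123,0.0011],[0,0,6.96],0],
    [[0,0,0],[0,0,0],0],
    [[0,0,0],[0,0,0],0],
  ],
)

```text
time_s: 25.38
tcp_pos: [0.451, 0.2857, 0.3468]
eef_rot: [-179.9, -0.0, -82.3]
contact_force: [-0.6, -1.2, 0.0]
gripper_width: 0.0877
```

```bash
python3 - <<'E'
from kin import *
st(); cap('wrist','w10'); c=cal('w10'); im=cv2.imread('pics/w10.png',0)
H=np.array([[.4633,.2052,.036],[.4608,.2235,.036],[.4547,.268,.036],[.4445,.3454,.036]])
u=proj(c,H); print(u)
x0,x1=int(u[:,0].min()-35),int(u[:,0].max()+35)
y0=int(u[0,1]-20)
for y in range(y0,min(y0+150,285),5): print(y,im[y,x0:x1:3].tolist())
E
```

```text
25.3833 [0.451  0.2857 0.3468] [-179.9243   -0.0481  -82.3077] F [-0.6329 -1.2311  0.0473] M [-0.0102  0.0177 -0.0507] w 0.08771238492027358 q [ 53.4425   9.9752 -21.9018   0.1034 -58.1046 -45.8047]
[[312.7773 127.8862]
 [312.8541 153.1303]
 [313.0557 210.9322]
 [312.8946 300.7706]]
107 [196, 202, 206, 204, 199, 193, 191, 195, 198, 202, 196, 195, 199, 198, 195, 202, 203, 198, 198, 201, 198, 197, 199, 198]
112 [199, 200, 199, 197, 195, 195, 195, 194, 195, 201, 200, 191, 192, 196, 197, 198, 197, 199, 202, 205, 201, 198, 195, 193]
117 [201, 201, 201, 197, 193, 190, 193, 198, 196, 194, 201, 198, 191, 189, 193, 198, 197, 199, 203, 207, 203, 194, 188, 197]
122 [201, 205, 208, 204, 195, 197, 201, 199, 200, 195, 196, 198, 202, 203, 199, 203, 203, 199, 197, 199, 196, 194, 200, 207]
127 [193, 195, 198, 202, 203, 207, 206, 205, 155, 49, 47, 47, 47, 45, 65, 200, 207, 206, 205, 202, 198, 199, 200, 204]
132 [191, 195, 204, 204, 203, 204, 202, 208, 157, 25, 23, 24, 23, 23, 47, 199, 201, 202, 208, 203, 201, 202, 200, 203]
137 [199, 201, 197, 196, 200, 200, 196, 199, 164, 23, 23, 22, 22, 22, 39, 183,
[... 1776 characters left out ...]
3, 64, 70, 80, 82, 81, 70, 67, 76, 99, 135, 139, 111, 69, 82, 82, 79, 70, 68, 78, 81, 81, 90]
227 [97, 48, 38, 38, 38, 37, 38, 39, 37, 38, 77, 107, 82, 67, 43, 36, 37, 38, 38, 37, 38, 38, 38, 66]
232 [95, 52, 36, 37, 38, 37, 38, 37, 36, 37, 53, 62, 63, 58, 41, 38, 39, 39, 37, 37, 38, 37, 38, 67]
237 [95, 59, 37, 39, 40, 37, 37, 39, 38, 37, 51, 62, 65, 58, 41, 37, 36, 37, 37, 37, 37, 36, 37, 70]
242 [91, 62, 36, 38, 37, 37, 37, 37, 36, 37, 50, 62, 63, 59, 40, 37, 38, 38, 37, 37, 36, 37, 38, 72]
247 [95, 66, 36, 37, 37, 36, 38, 37, 38, 37, 51, 62, 63, 58, 41, 37, 37, 38, 38, 37, 36, 37, 38, 71]
252 [97, 68, 37, 38, 36, 36, 38, 37, 37, 38, 51, 62, 62, 57, 42, 36, 37, 38, 35, 36, 37, 38, 36, 76]
```

```bash
python3 - <<'E'
from kin import *
c=cal('w10'); im=cv2.imread('pics/w10.png',0).astype(float)
def edges(y,lo=285,hi=340,th=None):
    v=im[y-1:y+2].mean(0); bg=np.median(np.r_[v[lo:298],v[326:hi]]); t=(bg+22)/2; s=v[lo:hi]-t
    i=np.where(np.diff(np.sign(s)))[0]; e=[lo+k+s[k]/(s[k]-s[k+1]) for k in i]; return e[0],e[-1]
C=[]
for y in(132,137,142,147,152,170,177,194,199):
    e=edges(y);p=ray(c,(sum(e)/2,y),.043);C.append(p[:2]);print(y,np.round(e,1),p[:2])
C=np.array(C);v=np.linalg.svd(C-C.mean(0))[2][0];v*=np.sign(v[1]);print('yaw',np.degrees(np.arctan2(v[1],v[0])))
v=im[:,308:315].mean(1);print([(y,int(v[y])) for y in list(range(122,130))+list(range(202,216))])
for y,z in((126.3,.043),(205.5,.043),(205.5,.048),(213.5,.048)): print(y,z,ray(c,(311.5,y),z)[:2])
E
```

```text
132 [301.7 320. ] [0.4642 0.2084]
137 [301.9 320.3] [0.4636 0.2119]
142 [302.  320.9] [0.4629 0.2154]
147 [302.  320.7] [0.4624 0.219 ]
152 [302.  320.2] [0.4622 0.2226]
170 [302.2 320.7] [0.4602 0.2357]
177 [302.3 321.2] [0.4593 0.2408]
194 [302.  321.7] [0.4575 0.2537]
199 [302.6 321.2] [0.457  0.2575]
yaw 98.32054334163112
[(122, 199), (123, 198), (124, 188), (125, 154), (126, 98), (127, 47), (128, 26), (129, 22), (202, 17), (203, 17), (204, 17), (205, 21), (206, 42), (207, 79), (208, 115), (209, 136), (210, 143), (211, 143), (212, 143), (213, 141), (214, 137), (215, 135)]
126.3 0.043 [0.4643 0.2044]
205.5 0.043 [0.4566 0.2626]
205.5 0.048 [0.4566 0.2617]
213.5 0.048 [0.4558 0.2678]
```

```bash
python3 - <<'E'
from kin import *
pm,Rm=avg(3); _,_,q=cur(); p2=np.array([.4617,.2242,.25]); rows(p2,down(-82.1),pm,Rm); q=chk(pm,Rm,p2,down(-82.1),q); rows(p2-[0,0,.055],down(-82.1),p2,down(-82.1))
E
```

```text
avg [0.4509 0.2844 0.3472] [0.     0.0003 0.0002] [-179.9156   -0.0355  -82.3299]
3 rows [0.0203, -0.0008, 0.0324] [-0.03, -0.01, -0.08]
chk err 0.0 maxstep 1.2 q [ 47.8446  14.5926 -30.9833   0.     -44.424  -39.9446]
2 rows [0.0, -0.0, 0.0275] [0.0, 0.0, 0.0]
```

Emit:
carry_out(
  plan=[
    [[0.0203,-0.0008,0.0324],[0,0,-0.08],0],
    [[0.0203,-0.0008,0.0324],[0,0,-0.08],0],
    [[0.0203,-0.0008,0.0324],[0,0,-0.08],0],
    [[0,0,0.014],[0,0,0],0],
    [[0,0,0.014],[0,0,0],0],
    [[0,0,0.014],[0,0,0],0],
    [[0,0,0],[0,0,0],0],
    [[0,0,0],[0,0,0],0],
  ],
)

```text
time_s: 26.25
tcp_pos: [0.4619, 0.224, 0.2086]
eef_rot: [-179.9, -0.0, -82.2]
contact_force: [0.4, -0.4, 0.4]
gripper_width: 0.0874
```

```bash
python3 - <<'E'
from kin import *
pm,Rm=avg(3); rows([.4617,.2242,.195],down(-82.1),pm,Rm)
E
```

```text
avg [0.4621 0.2244 0.2092] [0.0002 0.0003 0.0004] [-179.8507    0.0013  -82.1797]
1 rows [0.0002, 0.0004, 0.0142] [-0.15, 0.0, -0.08]
```

Emit:
carry_out(
  plan=[
    [[0.0001,0.0004,0.007],[0,0,0],0],
    [[0.0001,0,0.007],[0,0,0],0],
    [[0,0,0],[0,0,0],0],
    [[0,0,0],[0,0,0],255],
    [[0,0,0],[0,0,0],255],
    [[0,0,0],[0,0,0],255],
    [[0,0,0],[0,0,0],255],
    [[0,0,0],[0,0,0],255],
    [[0,0,0],[0,0,0],255],
    [[0,0,0],[0,0,0],255],
    [[0,0,0],[0,0,0],255],
    [[0,0,0],[0,0,0],255],
  ],
  grip_force=40,
)

```text
time_s: 27.4
tcp_pos: [0.4616, 0.2245, 0.1947]
eef_rot: [-179.9, 0.0, -82.2]
contact_force: [0.7, 0.6, -0.0]
gripper_width: 0.0335
```

Emit:
carry_out(
  plan=[
    [[0,0,0],[0,0,0],255],
    [[0,0,0],[0,0,0],255],
  ],
)

```text
time_s: 27.57
tcp_pos: [0.4616, 0.2245, 0.1947]
eef_rot: [-179.9, 0.0, -82.2]
contact_force: [-0.1, 0.2, 0.1]
gripper_width: 0.0197
```

```bash
python3 - <<'E'
from kin import *
st(); pm,Rm=avg(3); print('g',pm+.159*Rm.apply([0,0,1]))
E
```

```text
27.5667 [0.4616 0.2245 0.1947] [-179.8613    0.0043  -82.1827] F [-0.1305  0.1524  0.1017] M [ 0.0453 -0.0312 -0.0288] w 0.019730338804230852 q [ 47.9139  19.3093 -34.1053   0.1448 -36.4766 -40.2129]
avg [0.4616 0.2245 0.1946] [0. 0. 0.] [-179.8599    0.0044  -82.1814]
g [0.462  0.2246 0.0356]
```

```bash
cat >> kin.py <<'E'
B=np.array([.6133,.0117]);EX=np.array([np.cos(np.radians(15)),np.sin(np.radians(15)),0]);EY=np.array([-EX[1],EX[0],0])
def ptool(yl,z,tilt,psi=-75,xl=0.):
    Rt=down(psi)*R.from_rotvec([tilt,0,0],degrees=True); g=np.r_[B,0]+xl*EX+yl*EY+[0,0,z]
    return g-.1586*Rt.apply([0,0,1]),Rt   # .1586: pin axis 0.4 mm short of the grasp point
E
python3 - <<'E'
from kin import *
pm,Rm=avg(2); q=r.get_state()['joints']
for t in(20,-20): print(t,ptool(0,0,t)[1].apply([0,0,1])@EX)
t=20 if ptool(0,0,20)[1].apply([0,0,1])@EX>0 else -20
p1=pm+[0,0,.165]; rows(p1,Rm,pm,Rm); q=chk(pm,Rm,p1,Rm,q)
p2,R2=ptool(-.168,.19,t); rows(p2,R2,p1,Rm); q=chk(p1,Rm,p2,R2,q,20)
p3,R3=ptool(-.168,.036,t); q=chk(p2,R2,p3,R3,q); rows(p3,R3,p2,R2)
p4,R4=ptool(-.0785,.036,t); q=chk(p3,R3,p4,R4,q); p5,R5=ptool(-.0785,.036,0); chk(p4,R4,p5,R5,q); print(p2,p3,p4)
E
```

```text
avg [0.4616 0.2245 0.1947] [0. 0. 0.] [-179.8565    0.0075  -82.1823]
20 0.3420201433256686
-20 -0.34202014332566877
5 rows [-0.0, -0.0001, -0.033] [0.0, 0.0, 0.0]
chk err 0.0 maxstep 1.9 q [ 47.9143   7.3113 -23.3213   0.1009 -59.2528 -40.1481]
11 rows [0.0372, -0.0056, 0.0027] [1.8, -0.11, -0.65]
chk err 0.0 maxstep 3.7 q [  0.8421  14.214  -16.0682  -7.3985 -40.5156  18.9732]
chk err 0.0 maxstep 1.5 q [  0.5317  25.0998 -22.6033 -12.4381 -23.3746  25.0747]
4 rows [-0.0, 0.0132, 0.0362] [0.0, 0.0, 0.0]
chk err 0.0 maxstep 1.7 q [ 10.8433  22.1209 -31.5099  -5.0144 -16.4774   8.7163]
chk err 0.0 maxstep 2.3 q [ 11.7488  28.3388 -17.7175   0.     -43.9437   3.2512]
[ 0.6044 -0.1646  0.339 ] [ 0.6044 -0.1646  0.185 ] [ 0.5812 -0.0782  0.185 ]
```

Emit:
carry_out(
  plan=[
    [[0,0,0],[0,0,0],255],
    [[0,0,0],[0,0,0],255],
  ],
)

```text
time_s: 27.98
tcp_pos: [0.4616, 0.2245, 0.1947]
eef_rot: [-179.9, 0.0, -82.2]
contact_force: [-0.2, -0.0, 0.5]
gripper_width: 0.0137
```

Emit:
carry_out(
  plan=[
    [[0,0,-0.01],[0,0,0],255],
    [[0,0,-0.025],[0,0,0],255],
    [[0,0,-0.033],[0,0,0],255],
    [[0,0,-0.033],[0,0,0],255],
    [[0,0,-0.033],[0,0,0],255],
    [[0,0,-0.031],[0,0,0],255],
    [[0,0,0],[0,0,0],255],
  ],
)

```text
time_s: 28.57
tcp_pos: [0.4624, 0.2252, 0.367]
eef_rot: [-179.3, 0.3, -82.1]
contact_force: [0.5, 0.9, -0.5]
gripper_width: 0.0132
```

Emit:
carry_out(
  plan=[
    [[0.0341,-0.0051,0.0025],[1.65,-0.1,-0.6],255],
    [[0.0341,-0.0051,0.0025],[1.65,-0.1,-0.6],255],
    [[0.0341,-0.0051,0.0025],[1.65,-0.1,-0.6],255],
    [[0.0341,-0.0051,0.0025],[1.65,-0.1,-0.6],255],
    [[0.0341,-0.0051,0.0025],[1.65,-0.1,-0.6],255],
    [[0.0341,-0.0051,0.0025],[1.65,-0.1,-0.6],255],
    [[0.0341,-0.0051,0.0025],[1.65,-0.1,-0.6],255],
    [[0.0341,-0.0051,0.0025],[1.65,-0.1,-0.6],255],
    [[0.0341,-0.0051,0.0025],[1.65,-0.1,-0.6],255],
    [[0.0341,-0.0051,0.0025],[1.65,-0.1,-0.6],255],
    [[0.0341,-0.0051,0.0025],[1.65,-0.1,-0.6],255],
    [[0.0341,-0.0051,0.0025],[1.65,-0.1,-0.6],255],
  ],
)

```text
time_s: 29.57
tcp_pos: [0.6039, -0.1658, 0.339]
eef_rot: [-160.0, -0.1, -74.9]
contact_force: [0.4, 0.4, -0.8]
gripper_width: 0.0134
```

```bash
python3 - <<'E'
from kin import *
st(); pm,Rm=avg(3); q=r.get_state()['joints']
p2,R2=ptool(-.168,.10,20); rows(p2,R2,pm,Rm); p3,R3=ptool(-.168,.036,20); rows(p3,R3,p2,R2)
print('pin pt local',[(pm+Rm.apply([0,0,.1586])-np.r_[B,0])@e for e in(EX,EY,[0,0,1])])
E
```

```text
29.5667 [ 0.6039 -0.1658  0.339 ] [-159.9633   -0.0913  -74.8805] F [ 0.4492  0.4441 -0.7864] M [-0.1619  1.1113  0.0478] w 0.013446306495903771 q [  0.7296  14.1883 -16.1064  -7.4098 -40.4661  19.2322]
avg [ 0.6049 -0.168   0.3388] [0.0009 0.0017 0.0002] [-159.9222   -0.1379  -74.9758]
3 rows [-0.0012, 0.0101, 0.0281] [-0.03, -0.04, 0.02]
2 rows [-0.0, 0.0109, 0.0301] [0.0, 0.0, 0.0]
pin pt local [np.float64(-0.00017332602805833158), np.float64(-0.1716941719370181), np.float64(0.18982874032018593)]
```

Emit:
carry_out(
  plan=[
    [[-0.0012,0.0101,0.0281],[0,0,0],255],
    [[-0.0012,0.0101,0.0281],[0,0,0],255],
    [[-0.0012,0.0101,0.0281],[0,0,0],255],
    [[0,0.0075,0.02],[0,0,0],255],
    [[0,0.0075,0.02],[0,0,0],255],
    [[0,0.0065,0.019],[0,0,0],255],
    [[0,0,0],[0,0,0],255],
    [[0,0,0],[0,0,0],255],
  ],
)

```text
time_s: 30.38
tcp_pos: [0.6028, -0.16, 0.1858]
eef_rot: [-160.2, -0.0, -74.9]
contact_force: [0.4, -0.1, 0.1]
gripper_width: 0.0136
```

```bash
python3 - <<'E'
from kin import *
st(); pm,Rm=avg(4)
p3,R3=ptool(-.168,.036,20); rows(p3,R3,pm,Rm)
print('pin pt local',[(pm+Rm.apply([0,0,.1586])-np.r_[B,0])@e for e in(EX,EY,[0,0,1])],'dir',[-Rm.apply([1,0,0])@e for e in(EX,EY,[0,0,1])])
w,_=cap('wrist','w11'); s,_=cap('scene','s11')
cv2.imwrite('pics/v11.png',np.hstack([cv2.resize(w[80:320,180:440],(400,370),interpolation=cv2.INTER_CUBIC),cv2.resize(s[200:300,250:358],(400,370),interpolation=cv2.INTER_CUBIC)])[:,:,::-1])
E
```

```text
30.3833 [ 0.6028 -0.16    0.1858] [-160.1831   -0.0255  -74.868 ] F [ 0.3629 -0.0639  0.1224] M [-0.2785  1.0744  0.0651] w 0.013557639243597687 q [  1.0704  24.8485 -23.0702 -11.9775 -23.2624  24.296 ]
avg [ 0.6035 -0.1602  0.1872] [0.0004 0.0001 0.0009] [-160.0226   -0.0815  -74.8645]
1 rows [0.0045, 0.001, 0.002] [0.02, -0.03, 0.16]
pin pt local [np.float64(0.00022270622808278888), np.float64(-0.16358377844392677), np.float64(0.03818696061333296)] dir [np.float64(-0.0023653307256249157), np.float64(0.9999961905414724), np.float64(-0.0014227132885607507)]
```

Emit:
carry_out(
  plan=[
    [[0,0.0009,0.002],[0,0,0.14],255],
    [[0,0,0],[0,0,0],255],
    [[0,0,0],[0,0,0],255],
    [[0,0,0],[0,0,0],255],
  ],
)

```text
time_s: 31.02
tcp_pos: [0.603, -0.1609, 0.1842]
eef_rot: [-160.0, -0.0, -75.1]
contact_force: [-0.1, -0.3, -1.2]
gripper_width: 0.0133
```

```bash
python3 - <<'E'
from kin import *
st(); pm,Rm=avg(3)
print('pin pt local',[(pm+Rm.apply([0,0,.1586])-np.r_[B,0])@e for e in(EX,EY,[0,0,1])],'dir',[-Rm.apply([1,0,0])@e for e in(EX,EY,[0,0,1])])
E
```

```text
31.0167 [ 0.603  -0.1609  0.1842] [-160.0403   -0.0224  -75.0573] F [-0.0899 -0.2855 -1.1754] M [-0.3426  1.1631 -0.0502] w 0.013309153038919755 q [  0.9757  25.0026 -23.0839 -12.1418 -22.9562  24.3709]
avg [ 0.603  -0.1608  0.1841] [0. 0. 0.] [-160.0405   -0.0223  -75.0558]
pin pt local [np.float64(-0.00042997532010686064), np.float64(-0.16411911676996432), np.float64(0.035053341450064196)] dir [np.float64(0.0009744033118076404), np.float64(0.999999449718835), np.float64(-0.00038871610835017334)]
```

Emit:
carry_out(
  plan=[
    [[-0.003,0.0002,-0.0007],[0,0,0],255],
    [[-0.003,0,0],[0,0,0],255],
    [[-0.003,0,0],[0,0,0],255],
    [[-0.003,0,0],[0,0,0],255],
    [[-0.002,0,0],[0,0,0],255],
    [[0,0,0],[0,0,0],255],
  ],
)

```text
time_s: 31.67
tcp_pos: [0.5989, -0.1468, 0.1847]
eef_rot: [-160.0, -0.0, -75.0]
contact_force: [-0.2, -0.4, -1.0]
gripper_width: 0.0136
```

Emit:
carry_out(
  plan=[
    [[-0.003,0,0],[0,0,0],255],
    [[-0.003,0,0],[0,0,0],255],
    [[-0.003,0,0],[0,0,0],255],
    [[0,0,0],[0,0,0],255],
  ],
)

```text
time_s: 32.0
tcp_pos: [0.5965, -0.1382, 0.1847]
eef_rot: [-160.0, -0.0, -75.0]
contact_force: [-0.4, -0.5, -1.1]
gripper_width: 0.0135
```

```bash
cat > pl.py <<'E'
from kin import *
st(); pm,Rm=avg(2)
print('pin pt local',[(pm+Rm.apply([0,0,.1586])-np.r_[B,0])@e*1000 for e in(EX,EY,[0,0,1])],'dir',[-Rm.apply([1,0,0])@e for e in(EX,EY,[0,0,1])])
F=r.get_state()['contact_force'];print('F local',F@EX,F@EY,F[2])
E
python3 pl.py
```

```text
32.0 [ 0.5965 -0.1382  0.1847] [-160.0477   -0.0158  -75.0327] F [-0.4362 -0.4867 -1.0742] M [-0.2876  1.2219  0.0107] w 0.013531641816779889 q [  3.5721  24.0863 -25.3794 -10.666  -21.2778  20.6868]
avg [ 0.5965 -0.1382  0.1847] [0.     0.0001 0.    ] [-160.0475   -0.0179  -75.0284]
pin pt local [np.float64(-0.8718834951823324), np.float64(-140.57176142508231), np.float64(35.58986714707507)] dir [np.float64(0.0004958801783372763), np.float64(0.9999998281878895), np.float64(-0.00031261324379192046)]
F local -0.46297003312890417 -0.263573388452716 -0.2204668157971028
```

Emit:
carry_out(
  plan=[
    [[-0.003,-0.0006,0],[0,0,0],255],
    [[-0.004,0,0],[0,0,0],255],
    [[-0.004,0,0],[0,0,0],255],
    [[-0.004,0,0],[0,0,0],255],
    [[-0.004,0,0],[0,0,0],255],
  ],
)

```text
time_s: 32.52
tcp_pos: [0.5922, -0.1197, 0.1849]
eef_rot: [-160.0, -0.0, -75.0]
contact_force: [0.4, -0.2, -1.0]
gripper_width: 0.0137
```

Emit:
carry_out(
  plan=[
    [[-0.004,0,0],[0,0,0],255],
    [[-0.004,0,0],[0,0,0],255],
    [[-0.004,0,0],[0,0,0],255],
    [[-0.003,0,0],[0,0,0],255],
    [[0,0,0],[0,0,0],255],
  ],
)

```text
time_s: 32.93
tcp_pos: [0.5883, -0.1051, 0.1849]
eef_rot: [-160.1, -0.0, -75.0]
contact_force: [-1.3, 0.3, -0.9]
gripper_width: 0.0133
```

```bash
python3 pl.py
```

```text
32.9333 [ 0.5883 -0.1051  0.1849] [-160.051    -0.0191  -75.0159] F [-1.2592  0.2975 -0.9343] M [-0.3009  1.1928  0.0105] w 0.01326464170287086 q [  7.5249  22.9707 -28.6822  -7.8782 -18.7161  14.4892]
avg [ 0.5883 -0.1052  0.1849] [0.0001 0.0001 0.    ] [-160.0452   -0.0221  -75.0151]
pin pt local [np.float64(-0.2384342036623355), np.float64(-106.51129223790508), np.float64(35.81469743479349)] dir [np.float64(0.00026408783075172423), np.float64(0.9999998907430283), np.float64(-0.00038570915098123937)]
F local 0.027675007061895608 -0.02401660684497783 -1.1235978482610531
```

Emit:
carry_out(
  plan=[
    [[-0.003,0,0],[0,0,0],255],
    [[-0.003,0,0],[0,0,0],255],
    [[-0.003,0,0],[0,0,0],255],
    [[-0.003,0,0],[0,0,0],255],
  ],
)

```text
time_s: 33.37
tcp_pos: [0.5853, -0.0939, 0.1849]
eef_rot: [-160.0, -0.0, -75.1]
contact_force: [-0.4, 0.2, -0.5]
gripper_width: 0.0137
```

Emit:
carry_out(
  plan=[
    [[-0.003,0,0],[0,0,0],255],
    [[-0.003,0,0],[0,0,0],255],
    [[-0.003,0,0],[0,0,0],255],
    [[-0.001,0,0],[0,0,0],255],
    [[0,0,0],[0,0,0],255],
  ],
)

```text
time_s: 33.78
tcp_pos: [0.5827, -0.0841, 0.1849]
eef_rot: [-160.0, -0.0, -75.0]
contact_force: [0.0, -0.5, -0.4]
gripper_width: 0.0136
```

Emit:
carry_out(
  plan=[
    [[-0.001,0,0],[0,0,0],255],
    [[-0.001,0,0],[0,0,0],255],
    [[0,0,0],[0,0,0],255],
  ],
)

```text
time_s: 34.03
tcp_pos: [0.5823, -0.0824, 0.1849]
eef_rot: [-160.0, -0.0, -75.1]
contact_force: [-0.1, -0.2, -0.6]
gripper_width: 0.014
```

Emit:
carry_out(
  plan=[
    [[-0.001,0,0],[0,0,0],255],
    [[-0.001,0,0],[0,0,0],255],
    [[0,0,0],[0,0,0],255],
  ],
)

```text
time_s: 34.28
tcp_pos: [0.5817, -0.0805, 0.1848]
eef_rot: [-160.0, -0.0, -75.1]
contact_force: [-0.1, 0.6, -0.1]
gripper_width: 0.0133
```

```bash
python3 pl.py
```

```text
34.2833 [ 0.5817 -0.0805  0.1848] [-160.0413   -0.0216  -75.0533] F [-0.0703  0.6214 -0.0896] M [-0.3321  1.1303  0.0308] w 0.013321853899968789 q [ 10.578   22.1983 -31.3328  -5.1432 -16.6255   9.0438]
avg [ 0.5817 -0.0805  0.1848] [0. 0. 0.] [-160.0424   -0.0222  -75.0499]
pin pt local [np.float64(-0.2095077652307276), np.float64(-80.98613468433769), np.float64(35.765701294150574)] dir [np.float64(0.000870632710275501), np.float64(0.9999995456289384), np.float64(-0.00038825326866315235)]
F local 0.8338900673613041 0.6571800554096945 -0.09716148408282366
```

Emit:
carry_out(
  plan=[
    [[-0.001,0,0],[0,0,0],255],
    [[-0.0007,0,0],[0,0,0],255],
    [[0,0,0],[0,0,0],255],
  ],
)

```text
time_s: 34.63
tcp_pos: [0.5813, -0.0788, 0.1848]
eef_rot: [-160.0, -0.0, -75.0]
contact_force: [0.3, -0.1, -1.3]
gripper_width: 0.0137
```

Emit:
carry_out(
  plan=[
    [[-0.0007,0,0],[0,0,0],255],
    [[0,0,0],[0,0,0],255],
  ],
)

```text
time_s: 34.8
tcp_pos: [0.5812, -0.0782, 0.1849]
eef_rot: [-160.0, -0.0, -75.0]
contact_force: [0.4, 0.1, -0.6]
gripper_width: 0.0135
```

Emit:
carry_out(
  plan=[
    [[-0.0007,0,0],[0,0,0],255],
    [[0,0,0],[0,0,0],255],
  ],
)

```text
time_s: 34.97
tcp_pos: [0.581, -0.0776, 0.1849]
eef_rot: [-160.0, -0.0, -75.1]
contact_force: [-0.0, -1.7, -0.5]
gripper_width: 0.0134
```

Emit:
carry_out(
  plan=[
    [[-0.0005,0,0],[0,0,0],255],
    [[0,0,0],[0,0,0],255],
  ],
)

```text
time_s: 35.13
tcp_pos: [0.581, -0.0775, 0.1849]
eef_rot: [-160.0, -0.0, -75.1]
contact_force: [2.5, -4.1, -2.0]
gripper_width: 0.013
```

Emit:
carry_out(
  plan=[
    [[-0.0005,0,0],[0,0,0],255],
    [[0,0,0],[0,0,0],255],
  ],
)

```text
time_s: 35.3
tcp_pos: [0.5809, -0.0774, 0.185]
eef_rot: [-160.0, -0.1, -75.1]
contact_force: [2.3, -8.4, -1.6]
gripper_width: 0.0139
```

Emit:
carry_out(
  plan=[
    [[0,0.0003,0.0009],[0,0,0],255],
    [[0,0,0],[0,0,0],255],
  ],
)

```text
time_s: 35.47
tcp_pos: [0.581, -0.0774, 0.1844]
eef_rot: [-160.0, -0.1, -75.1]
contact_force: [-0.3, -7.7, 3.2]
gripper_width: 0.0138
```

Emit:
carry_out(
  plan=[
    [[0,0.0002,0.0005],[0,0,0],255],
    [[0,0,0],[0,0,0],255],
  ],
)

```text
time_s: 35.63
tcp_pos: [0.5811, -0.0774, 0.184]
eef_rot: [-160.0, -0.1, -75.1]
contact_force: [0.4, -7.6, 3.2]
gripper_width: 0.0136
```

```bash
python3 pl.py
```

```text
35.6333 [ 0.5811 -0.0774  0.184 ] [-159.9562   -0.0643  -75.084 ] F [ 0.4215 -7.552   3.2055] M [-2.5403  0.653  -0.7668] w 0.013597953495987873 q [ 10.9839  22.1839 -31.7749  -4.6474 -16.0871   8.1828]
avg [ 0.5811 -0.0774  0.184 ] [0. 0. 0.] [-159.9564   -0.0641  -75.0847]
pin pt local [np.float64(0.20885177791484683), np.float64(-77.96644630920132), np.float64(35.05358592804336)] dir [np.float64(0.0014781186183656459), np.float64(0.999998281046038), np.float64(-0.0011194062350788903)]
F local -0.9412470502329818 -7.959720797469422 3.2836541237841925
```

Emit:
carry_out(
  plan=[
    [[0,0,0],[0,0,0],190],
    [[0,0,0],[0,0,0],175],
    [[0,0,0],[0,0,0],175],
    [[0,0,0],[0,0,0],175],
    [[0,0,0],[0,0,0],175],
  ],
)

```text
time_s: 36.15
tcp_pos: [0.5808, -0.0764, 0.1833]
eef_rot: [-160.0, -0.0, -75.0]
contact_force: [0.8, 0.9, 0.0]
gripper_width: 0.0269
```

```bash
python3 pl.py
```

```text
36.15 [ 0.5808 -0.0764  0.1833] [-160.0417   -0.0191  -75.0387] F [0.8132 0.8518 0.0461] M [-0.2549  1.1329 -0.0493] w 0.026923301599169572 q [ 11.0802  22.2265 -31.7981  -4.7112 -16.1097   8.1821]
avg [ 0.5807 -0.0764  0.1833] [0. 0. 0.] [-160.0434   -0.0194  -75.0381]
pin pt local [np.float64(-0.11977925978559908), np.float64(-76.76572034394083), np.float64(34.24714190467459)] dir [np.float64(0.0006653274003447986), np.float64(0.9999997215312446), np.float64(-0.00033804864083591957)]
F local -0.04417611656902106 0.09481457071952253 -0.3024776033939107
```

Emit:
carry_out(
  plan=[
    [[0,0,-0.006],[0,0,0],175],
    [[0,0,-0.012],[0,0,0],175],
    [[0,0,-0.02],[0,0,0],175],
    [[0,0,-0.03],[0,0,0],175],
    [[0.005,0,-0.03],[0,0,0],175],
    [[0.01,0,-0.03],[0,0,0],175],
    [[0.01,0,-0.03],[0,0,0],175],
    [[0.02,0,-0.02],[0,0,0],175],
    [[0,0,0],[0,0,0],175],
  ],
)

```text
time_s: 37.0
tcp_pos: [0.5338, -0.1377, 0.3573]
eef_rot: [-159.5, -0.2, -75.0]
contact_force: [1.0, -0.8, -0.0]
gripper_width: 0.0274
```

```bash
python3 - <<'E'
from kin import *
st(); w,_=cap('wrist','w12'); s,_=cap('scene','s12'); t,_=cap('top','t12')
z=lambda im,x,y,ww,hh:cv2.resize(im[y:y+hh,x:x+ww],(400,300),interpolation=cv2.INTER_CUBIC)
cv2.imwrite('pics/v12.png',np.vstack([np.hstack([cv2.resize(w,(400,300)),z(s,280,190,120,90)]),np.hstack([z(t,240,150,120,90),cv2.resize(s,(400,300))])])[:,:,::-1])
E
```

```text
37.0 [ 0.5338 -0.1377  0.3573] [-159.5341   -0.2095  -75.0494] F [ 1.0402 -0.8488 -0.0324] M [-0.2836  0.8783  0.0256] w 0.02735296986874576 q [  4.4757   6.041  -24.6723  -5.4623 -39.2283  14.1345]
```

View pics/v12.png

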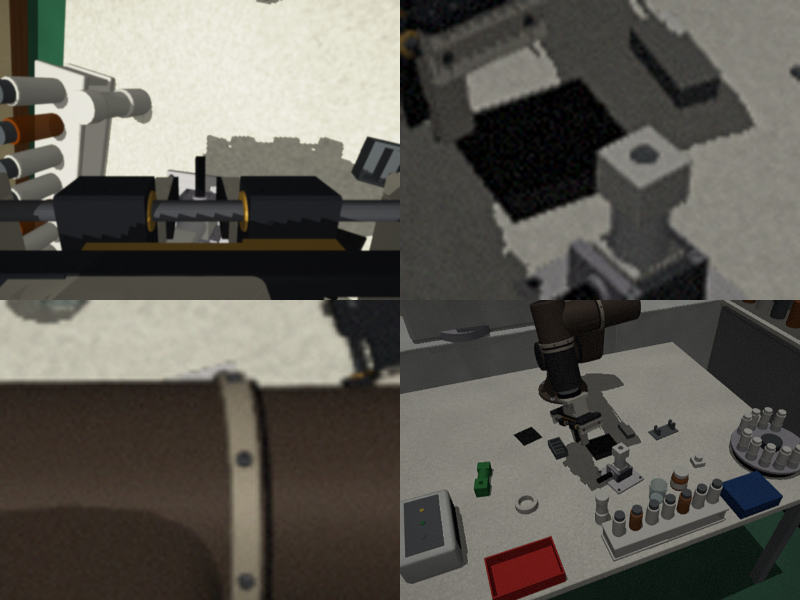

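```bash
python3 - <<'E'
from kin import *
L=lambda x,y,z:np.r_[B,0]+x*EX+y*EY+[0,0,z]
for n in('s12','w12'):
    c=cal(n);im=cv2.imread(f'pics/{n}.png',0).astype(int)
    ys=np.arange(-.115,-.030,.003); u=proj(c,[L(0,y,.036) for y in ys]); print(n,[(round(y*1000),int(im[int(round(b)),int(round(a))])) for y,(a,b) in zip(ys,u) if 0<=a<639 and 0<=b<479])
    print('head top corners pred',proj(c,[L(x,y,.14) for x,y in((.022,.022),(.022,-.022),(-.022,-.022),(-.022,.022))]).round(1).tolist())
r.get_state()['contact_force']
c=cal('s12');im=cv2.imread('pics/s12.png',0).astype(int);u=proj(c,[L(0,0,.14)])[0];print(u,'obs hole ~',280+645*.3,190+153*.3)
E
```

```text
s12 [(-115, 61), (-112, 62), (-109, 65), (-106, 64), (-103, 59), (-100, 3), (-97, 2), (-94, 0), (-91, 1), (-88, 18), (-85, 0), (-82, 2), (-79, 12), (-76, 5), (-73, 1), (-70, 0), (-67, 8), (-64, 13), (-61, 5), (-58, 7), (-55, 3), (-52, 0), (-49, 3), (-46, 0), (-43, 0), (-40, 3), (-37, 15), (-34, 63), (-31, 93)]
head top corners pred [[367.6, 236.9], [351.7, 245.4], [338.6, 234.1], [354.4, 226.1]]
w12 [(-115, 233), (-112, 233), (-109, 228), (-106, 227), (-103, 227), (-100, 93), (-97, 6), (-94, 11), (-91, 7), (-88, 8), (-85, 10), (-82, 8), (-79, 7), (-76, 7), (-73, 7), (-70, 10), (-67, 8), (-64, 9), (-61, 8), (-58, 9), (-55, 9), (-52, 9), (-49, 13), (-46, 16), (-43, 15), (-40, 17), (-37, 38), (-34, 93), (-31, 126)]
head top corners pred [[244.9, 437.1], [241.9, 387.9], [297.1, 402.4], [297.8, 453.7]]
[353.0839 235.5414] obs hole ~ 473.5 235.9
```

```bash
python3 -c "
from h import *
print(r.close_job())"
```

```text
the job is handed in; nothing more can be done
None
```

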